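# Draw-latch clamp on a measuring fixture

## Task

Clamp the aluminium block in the fixture: take the draw loop by its tab, hook its bar behind the keeper and draw it snug against it, then swing the lever over past centre and press it fully home on its rubber-tipped stop with about 12 N for a moment, and let go. The stop's height is set differently each time, so feel for it and do not crush it; do not wrench the latch, and leave everything else on the table alone.

Things in the scene. Friction and masses are not known exactly. Their poses are not given: they have to be found in the camera images.
- fixture: Pull-clamp fixture bolted to the black granite: aluminium plate 315 x 110 x 12 mm. Origin on the table top straight below the lever's pivot; z up; +x along the plate towards keeper, anvil, workpiece, jaw (x -97 to +218, y +-55 mm). Lever pivot axis: along y, 50 mm above the origin, between cheeks (x +-11, y +-15.5, to z 57). Anvil: x 130-145, y +-26, to z 45.
- lever (a joint): Lever angle (rad) about the fixture's -y: 0 = level to the keeper (+x), 1.57 upright, 3.14 level away from it. Stays where left (0.10 N m friction). The loop's pin is 16 mm from the pivot, in line with the handle. Loop hooked: load builds from about 2.3, dead centre about 3.09, then fades and past about 3.3 may carry it on; pushing at 66 mm from the pivot takes a few newtons, well under 10.
- handle: The lever's steel handle plate with black grip: 20 to 24 mm wide, 8 mm thick, reaching 78 mm from the pivot. Origin on the pivot axis, x along the handle to its free end, y along the hinge; the face with normal -z is pushed to close (it faces the keeper when upright, up when closed).
- press_spot (a point): Middle of the handle's pushing face, 66 mm from the pivot.
- loop: Draw loop: frame of 6 mm steel wire hinged on the lever's pin. Origin on the pin, x along the loop, z out of it (up when level). Side wires at y +-19 mm; cross bar (along y) 85 mm from the pin; a tongue 14 mm wide, 4 mm thick runs 25 mm beyond the bar and carries the pull tab. The hinge holds the loop up against its own weight (0.05 N m friction).
- bar (a point): Centre of the loop's cross bar (6 mm thick).
- tab (a point): Centre of the pull tab, a steel block standing on the tongue: 10 (along the loop) x 14 (along the hinge axis) x 24 mm high; 18 mm beyond the bar and 14 mm above its centre line in the loop's frame. Nothing beside its 14 mm-apart sides.
- keeper: Keeper: steel hook plate 22 mm wide, 5 mm thick, leaning 20 deg to +x of the fixture; top edge 12 mm above and 1 mm to +x of its origin. Origin = centre of the cross bar when hooked: on the +x side, under the lean, lying on a shelf (top 43 mm above the table, to 22 mm +x of the origin). Gives to -x on springs, 6 N per mm, once the jaw is tight.
- seat (a point): Same point as the keeper's origin.
- jaw: Sliding jaw, yoke and two 8 mm pull rods (y +-38, z 34); moves along the fixture's x only and carries the keeper. Origin = the fixture's when jaw, workpiece and anvil touch; starts 3 to 5 mm to +x and slides this play against 5 N of friction. The jaw block (16 x 92 x 32 mm) stands behind the workpiece.
- workpiece: Machined aluminium block 40 (x) x 46 x 36 mm with a round boss, standing on the plate between anvil and jaw. Origin under its middle.
- stop: Housing of the lever's stop: dark block 24 x 24 x 5 mm on the plate, origin under it, 60 mm from the pivot at -x. Out of it stands a screw with a 14 mm rubber bumper (15 N per mm). Its height is set differently each time and not measured: bumper top 20 to 42 mm above the table, so the lever comes home at 3.2 to 3.6 rad. Press it with about 12 N; over 18 N crushes it.
- ref_sphere: White ceramic reference ball on a post, black foot 56 mm wide, 123 mm tall. Leave alone.
- gauge_block: Steel gauge block 30 x 9 x 20 mm, standing on the fixture plate beside the lever. Leave alone.
- ring_gauge: Steel ring gauge, 48 mm wide, 16 mm high. Leave alone.
- driver: Screwdriver with black handle, 170 mm, lying by the plate. Leave alone.
- jog_box: Dark jog box 170 x 75 x 35 mm with a small joystick. Leave alone.
- drink: Drink bottle, 64 mm wide, 190 mm tall. Leave alone.
- angle_block: Dark steel angle block 75 x 50 x 75 mm. Leave alone.
There are look-alikes about, which are no part of the job. Leave any red look-alike of the workpiece alone.

How it is judged:
By the outcome, as a careful person would: the job done as asked, in the order asked, and still so for the second after the job is handed in, with the robot touching nothing.
It also fails if it takes over 61 s, if anything falls off the work surface, if the arm or the gripper's body presses on something with over 40 N, if the wrist force passes 120 N, or if a joint passes its speed limit or range.

## Robot

A 6-joint arm with a two-finger parallel gripper is mounted at the origin on the work surface. World frame = base frame: x ahead of the robot, y to its left, z up, the work surface at z = 0. Lengths are in m, angles in degrees, forces in N, time in s.
With the tool pointing down it reaches from about 0.3 to 0.75 m from the base axis. Payload 8.5 kg.
Tool frame: the origin (TCP) lies on the mounting face of the last link; the fingertips stand 173 mm ahead of it and the grasp point (between the pads) lies 155 mm ahead of it (env.tips_ahead is the distance from the TCP to the fingertips, in m); x points along the fingers, z is the direction in which the jaws open and shut, and the axes are right-handed (so a half turn about x gives the same grasp; the last joint's range is limited). The gripper opens to 85 mm and grips with 20 to 120 N. Pads are 22 mm wide; open, the fingers measure 114 mm over their backs; the gripper's body (76 mm by 85 mm) begins 54 mm behind the grasp point. The pads swing forward as they close: fully open they stand 13 mm farther back than shut.
Start: joints at [-86.362, 21.807, 74.336, -0, 83.858, -12.336], TCP at [0.151, -0.529, 0.405] pointing down, gripper open.
Joint ranges: [-178.18, 178.18], [-50.72, 133.34], [12.68, 142.11], [-81.47, 261.47], [9.98, 163.14], [-165.26, 165.26]. Speed limits (degrees/s): [136.94, 136.94, 180, 180, 180, 180].

## Interface

Orientations are given as a 3x3 rotation matrix whose columns are the frame's x, y, z axes.
In Python, from rig import env, optics gives the robot as it stands.
- The arm moves only by the shell command python3 -m inch 'ROWS' [FORCE]. ROWS is JSON, a list of rows, each a list of 3 entries, a list of its own where there are three numbers: the closure, from -1 (fully open) to 1 (shut), then the shift along the tool's x, y, z in units of 30 mm (1.0 is 30 mm), then the turn about the tool's x in units of 5 degrees (1.0 is 5 degrees). In form: [[hand, [x, y, z], yaw], ...]. A call has exactly 8 rows; each row shifts and turns the commanded pose from where the row before left it, along the tool's axes as they then stand; what a row does not reach is not made up. A row lasts 1/12 s, in which the tool goes at most 41.7 mm and 7.16 degrees, less where a joint would pass 70% of its speed; a pose out of reach is approached as far as the arm can. A call is refused whole if a number of a shift passes 1 or a number of a turn 1, either way. A call with a gripper value outside its range is refused whole. The fingers move at their own pace and stop on an object; FORCE is the grip in N (left out, the last holds). Time passes only in rows, so rows that do not move let the fingers close, or fill a call up. It gives the time, the measured TCP pose, the force and the opening at its end, in the units of the state.
- env.observe(): the state, without advancing time (a new reading comes with each control period).
- optics.get_image(name): name is "scene" or "top" or "wrist"; returns the picture (384x512x3 uint8, red, green, blue); there is no depth.
- optics.camera_params(name): a dict with "fx", "fy", "cx", "cy" (pixels), "xyz" and "rotation" of the camera in the world. Camera axes: x right, y down, z forward; pixel columns grow to the right and rows downward; lengths in m; the calibration is good to about 2 mm. A picture is of the moment at which its call begins: read the wrist's pose just before it. camera_params takes no time and is no camera call; for the wrist camera it gives the pose at the moment of the call.
- env.close_job(): hands the job in, once; it reports no verdict.
The state is a dict: "time_s": time; "q": joint angles; "qvel": joint speeds; "joint_efforts": joint torques, N m; "position": TCP position; "tool_rot": TCP orientation; "ft_force": force on the tool from outside, world axes, zero at the start; "wrist_torque": the same for the moment, N m; "grip_width": finger opening in m.
Only numpy, scipy, OpenCV 4.12 (cv2) and the standard library are available. Lean on these libraries where they do the work, as an engineer would, in place of code of your own. Each camera call takes 0.05 s, during which the arm holds its last target.

## Working session

There is one attempt and no reset: what is moved stays moved. The work goes in short steps, Python scripts to look and compute and a shell command to move; the robot and the scene stay as the last step left them, time stands still between calls to the robot, and variables do not carry over. Pictures are saved under pics/ and viewed, and the job is handed in when it is done.

```bash
ls; mkdir -p pics
python3 - <<'E'
from rig import env,optics
import cv2,json
s=env.observe(); print(s)
for n in("scene","top","wrist"):
    im=optics.get_image(n); cv2.imwrite(f"pics/{n}0.png",im[:,:,::-1]); p=optics.camera_params(n); print(n,p)
E
```

```text
pics
{'time_s': 0.0, 'q': array([-8.63596817e+01,  2.18411719e+01,  7.43876277e+01,  6.01362480e-04,
        8.38581596e+01, -1.23337441e+01]), 'qvel': array([-0.01911894,  0.05735466, -0.01857507, -0.04630925, -0.01984527,
        0.04343648]), 'joint_efforts': array([-7.75734115e-04, -4.48466027e+01, -2.31280017e+01, -3.39036060e-04,
        4.68444356e-03, -1.48723922e-05]), 'position': array([ 0.15137505, -0.52870153,  0.40409296]), 'tool_rot': array([[-8.59500907e-05,  9.61386703e-01,  2.75201017e-01],
       [ 1.51532417e-03,  2.75200827e-01, -9.61385567e-01],
       [-9.99998848e-01,  3.34387577e-04, -1.48046605e-03]]), 'ft_force': array([-0.39953319,  1.11702001,  0.29262784]), 'wrist_torque': array([-0.01377047,  0.03475438, -0.05462433]), 'grip_width': 0.08551770651235054}
scene {'fx': 353.1991928794163, 'fy': 353.1991928794163, 'cx': 258.276489688231, 'cy': 186.51034745604528, 'xyz': array([ 1.32428616, -0.15733526,  0.7065206 ]), 'rotation': array([[ 0.21639047,  0.61144205, -0.76112665],
       [ 0.97626026, -0.12789467,  0.17481091],
       [ 0.0095427 , -0.78088512, -0.62460177]])}
top {'fx': 390.47739933328126, 'fy': 390.47739933328126, 'cx': 251.7820619112687, 'cy': 189.53689828106315, 'xyz': array([0.41827139, 0.02705355, 1.17882458]), 'rotation': array([[-0.02339759, -0.9895364 ,  0.1423737 ],
       [-0.99954264,  0.02588409,  0.01563742],
       [-0.019159  , -0.1419427 , -0.98968945]])}
wrist {'fx': 322.77260873218916, 'fy': 322.77260873218916, 'cx': 252.44047748668757, 'cy': 191.1526522253407, 'xyz': array([ 0.21655154, -0.51065861,  0.37472857]), 'rotation': array([[ 2.74526894e-01, -9.26737984e-01, -2.56498914e-01],
       [-9.61579118e-01, -2.64791796e-01, -7.24631258e-02],
       [-7.64477176e-04,  2.66537077e-01, -9.63824363e-01]])}
```

View pics/scene0.png

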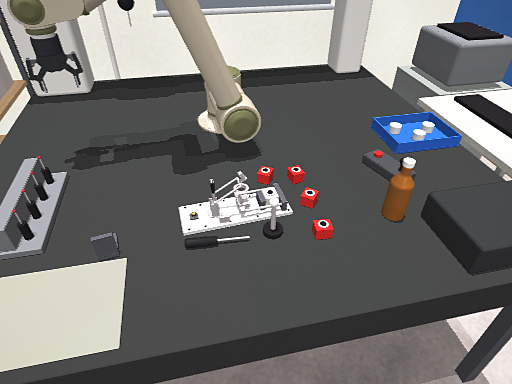

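View pics/top0.png

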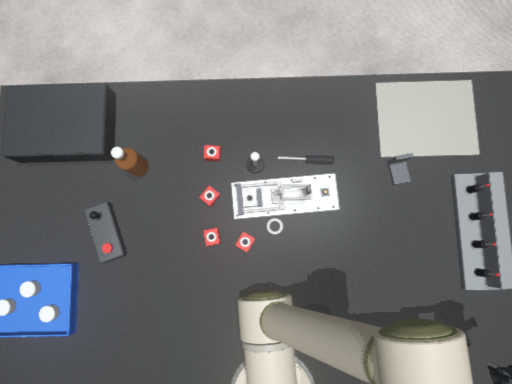

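View pics/wrist0.png

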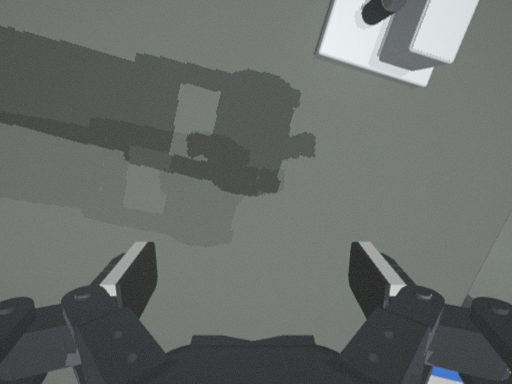

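Run:
```python
import cv2
a=cv2.imread("pics/top0.png")[135:240,205:355]; cv2.imwrite("pics/topz.png",cv2.resize(a,None,fx=5.3,fy=5.3,interpolation=cv2.INTER_CUBIC))
a=cv2.imread("pics/scene0.png")[150:260,165:345]; cv2.imwrite("pics/scenez.png",cv2.resize(a,None,fx=4.4,fy=4.4,interpolation=cv2.INTER_CUBIC))
```

```text
(no output)
```

View pics/topz.png

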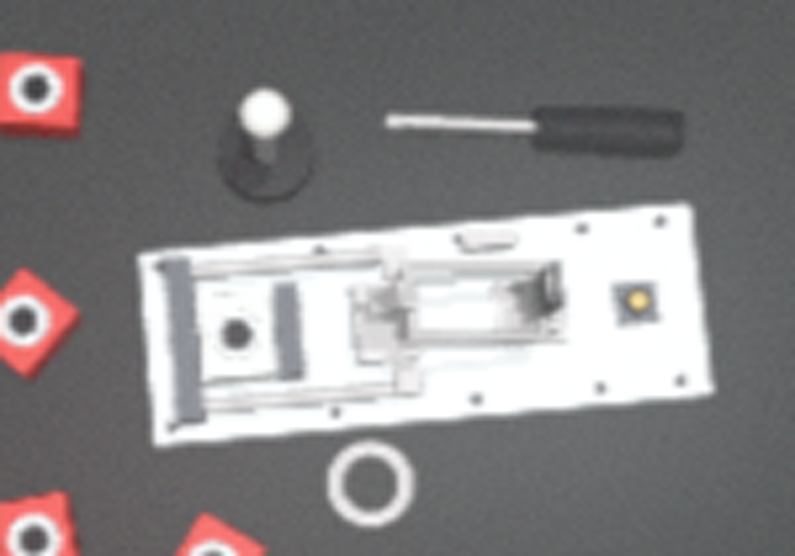

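View pics/scenez.png

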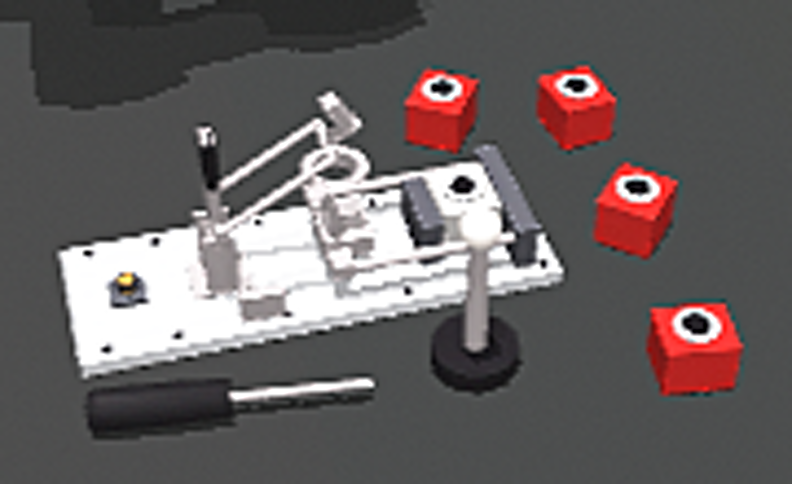

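```bash
cat > h.py <<'E'
import numpy as np,cv2
from rig import env,optics
def ray(p,u,v):
    d=p['rotation']@np.array([(u-p['cx'])/p['fx'],(v-p['cy'])/p['fy'],1.]); return p['xyz'],d/np.linalg.norm(d)
def onz(p,u,v,z):
    o,d=ray(p,u,v); return o+d*(z-o[2])/d[2]
def proj(p,X):
    c=p['rotation'].T@(np.asarray(X)-p['xyz']); return np.array([p['fx']*c[0]/c[2]+p['cx'],p['fy']*c[1]/c[2]+p['cy']])
def tri(a,b):
    (o1,d1),(o2,d2)=a,b
    A=np.c_[d1,-d2]; t=np.linalg.lstsq(A,o2-o1,rcond=None)[0]
    P,Q=o1+t[0]*d1,o2+t[1]*d2; return (P+Q)/2,np.linalg.norm(P-Q)
E
python3 - <<'E'
from h import *
p=optics.camera_params("top")
im=cv2.imread("pics/top0.png"); g=im.min(2)
m=np.zeros_like(g); m[170:225,225:345]=(g[170:225,225:345]>190)
m=cv2.morphologyEx(m,cv2.MORPH_CLOSE,np.ones((9,9)))
cs,_=cv2.findContours(m,0,1); c=max(cs,key=cv2.contourArea)
W=np.array([onz(p,*q[0],0.012)[:2] for q in c],np.float32)
r=cv2.minAreaRect(W*1000); print(r); print(cv2.boxPoints(r))
ps=optics.camera_params("scene")
# tab guess: scene crop (338,118)/4.4+(165,150); 
b=cv2.boxPoints(r)/1000
for q in b: print(proj(p,[*q,.012]),proj(ps,[*q,.012]))
E
```

```text
((550.6044921875, -53.69270324707031), (139.08807373046875, 315.6850891113281), 3.74078106880188)
[[ 470.91058    99.27632 ]
 [ 491.50665  -215.73619 ]
 [ 630.2984   -206.66173 ]
 [ 609.70233   108.350784]]
[234.64274497 228.26964329] [276.81947051 182.66956721]
[340.31186609 218.74270615] [176.8281163  200.07582039]
[334.74886248 172.93191575] [182.34723264 232.56537546]
[230.86635632 182.37578183] [292.11646115 211.1463859 ]
```

Run:
```python
from h import *
p=optics.camera_params("top");ps=optics.camera_params("scene")
im=cv2.imread("pics/top0.png"); g=im.min(2)
m=np.zeros_like(g); m[170:222,225:345]=(g[170:222,225:345]>150)
cv2.circle(m,(274,227),11,0,-1)
m=cv2.morphologyEx(m,cv2.MORPH_CLOSE,np.ones((5,5)))
cs,_=cv2.findContours(m,0,1); c=max(cs,key=cv2.contourArea)
W=np.array([onz(p,*q[0],0.012)[:2] for q in c],np.float32)
r=cv2.minAreaRect(W*1000); print(r)
C=[]
for u,v in [(138,255),(690,205),(713,392),(155,445)]:
    q=onz(p,u/5.3+205,v/5.3+135,.012); C.append(q); print(q)
C=np.array(C)[:,:2]
print(np.linalg.norm(C-np.roll(C,1,0),axis=1))
# fit fixture frame: corners order: jaw far(+x world -> fixture -y), lever far, lever near, jaw near
F=np.array([[.218,-.055],[-.097,-.055],[-.097,.055],[.218,.055]])
a=F-F.mean(0);b=C-C.mean(0)
th=np.arctan2((a[:,0]*b[:,1]-a[:,1]*b[:,0]).sum(),(a*b).sum())
R=np.array([[np.cos(th),-np.sin(th)],[np.sin(th),np.cos(th)]])
t=C.mean(0)-R@F.mean(0)
print(np.degrees(th),t,(F@R.T+t-C)*1000)
for X in F: 
    w=R@X+t; print(proj(ps,[*w,.012]))
# tab triangulate
a=ray(ps,338/4.4+165,112/4.4+150)
o,d=a
for z in np.arange(.08,.16,.01):
    P=o+d*(z-o[2])/d[2]; print(z,(R.T@(P[:2]-t)*1000).round(1))
```

```text
((565.1807250976562, -52.85595703125), (113.22405242919922, 317.40692138671875), 3.7402756214141846)
[0.60742582 0.10786685 0.012     ]
[ 0.62796772 -0.20786345  0.012     ]
[ 0.5207139  -0.21502558  0.012     ]
[0.49865195 0.09998968 0.012     ]
[0.10905872 0.31639784 0.10749269 0.31578686]
93.87681287767744 [ 0.56778034 -0.11411969] [[ 0.48935821 -0.76674623]
 [ 1.24508828  0.68436312]
 [-1.24938335  0.40922327]
 [-0.48506313 -0.32684016]]
[291.52493473 210.79761225]
[182.13186123 232.30863962]
[177.60554356 206.12897419]
[279.16697665 187.89700113]
0.08 [100.2  61.3]
0.09 [97.1 48.3]
0.09999999999999999 [94.  35.4]
0.10999999999999999 [90.9 22.4]
0.11999999999999998 [87.8  9.4]
0.12999999999999998 [84.7 -3.6]
0.13999999999999996 [ 81.6 -16.6]
0.14999999999999997 [ 78.5 -29.5]
```

```bash
python3 -m inch '[[-1,[0,1,-0.65],0],[-1,[0,1,-0.65],0],[-1,[0,1,-0.65],0],[-1,[0,1,-0.65],0],[-1,[0,1,-0.65],0],[-1,[0,1,-0.65],0],[-1,[0,1,-0.65],0],[-1,[0,1,-0.65],0]]' 40
python3 -m inch '[[-1,[0,1,-0.65],0],[-1,[0,1,-0.65],0],[-1,[0,1,-0.65],0],[-1,[0,1,-0.65],0],[-1,[0,1,-0.65],0],[-1,[0,1,-0.65],0],[-1,[0,1,-0.65],0],[-1,[0,1,-0.65],0]]'
python3 -m inch '[[-1,[0,0,0],-1],[-1,[0,0,0],-1],[-1,[0,0,0],-1],[-1,[0,0,0],-1],[-1,[0,0,0],-1],[-1,[0,0,0],-1],[-1,[0,0,0],-1],[-1,[0,0,0],-1]]'
python3 -m inch '[[-1,[0,0,0],-1],[-1,[0,0,0],-1],[-1,[0,0,0],-1],[-1,[0,0,0],-1],[-1,[0,0,0],-1],[-1,[0,0,0],-1],[-1,[0,0,0],-1],[-1,[0,0,0],-0.58]]'
cat >> h.py <<'E'
TH=np.radians(93.877); T=np.array([.56778,-.11412])
R2=np.array([[np.cos(TH),-np.sin(TH)],[np.sin(TH),np.cos(TH)]])
def w2f(P): P=np.asarray(P); return np.r_[R2.T@(P[:2]-T),P[2]]
def f2w(P): P=np.asarray(P); return np.r_[R2@P[:2]+T,P[2]]
def st():
    s=env.observe(); Rt=s['tool_rot']; g=s['position']+Rt[:,0]*.155
    f=s['ft_force']; ff=np.r_[R2.T@f[:2],f[2]]
    ty=w2f(f2w([0,0,0])+Rt[:,1])
    print('t %.2f grasp_f mm'%s['time_s'],(w2f(g)*1000).round(1),'F_f',ff.round(1),'w',round(s['grip_width']*1000,1),'tooly_f',ty.round(3),'q',s['q'].round(0))
    return s
def pic(n,name,crop=None,k=1):
    p=optics.camera_params(n); im=optics.get_image(n)[:,:,::-1]
    cv2.imwrite(f'pics/{name}_raw.png',im)
    if crop: u0,v0,u1,v1=crop; im=im[v0:v1,u0:u1]
    im=cv2.resize(im,None,fx=k,fy=k,interpolation=cv2.INTER_CUBIC); cv2.imwrite(f'pics/{name}.png',im)
    import pickle; pickle.dump(p,open(f'pics/{name}.pkl','wb')); return p
E
python3 -c "
from h import *
st(); pic('wrist','w1',None,1.5)"
```

```text
time_s: 0.82
position: [0.3399, -0.3112, 0.4047]
tool_rot: [[-0.0, 0.961, 0.275], [0.0, 0.275, -0.961], [-1.0, -0.0, -0.0]]
ft_force: [0.8, -0.7, 0.9]
grip_width: 0.0853
time_s: 1.48
position: [0.5278, -0.095, 0.4046]
tool_rot: [[-0.0, 0.961, 0.275], [0.0, 0.275, -0.961], [-1.0, -0.0, -0.0]]
ft_force: [1.0, -1.3, 1.9]
grip_width: 0.0853
time_s: 2.15
position: [0.5269, -0.0967, 0.4045]
tool_rot: [[-0.001, 0.556, 0.831], [0.0, 0.831, -0.556], [-1.0, -0.0, -0.001]]
ft_force: [0.1, 0.7, -0.5]
grip_width: 0.0852
time_s: 2.82
position: [0.5269, -0.0967, 0.4045]
tool_rot: [[-0.001, -0.072, 0.997], [0.0, 0.997, 0.072], [-1.0, 0.0, -0.001]]
ft_force: [-0.6, 0.7, -0.2]
grip_width: 0.0854
t 2.82 grasp_f mm [ 20.2  39.6 249.5] F_f [ 0.8  0.5 -0.2] w 85.4 tooly_f [1.    0.004 0.   ] q [-23.  20.  77.   0.  83. -27.]
```

View pics/w1.png

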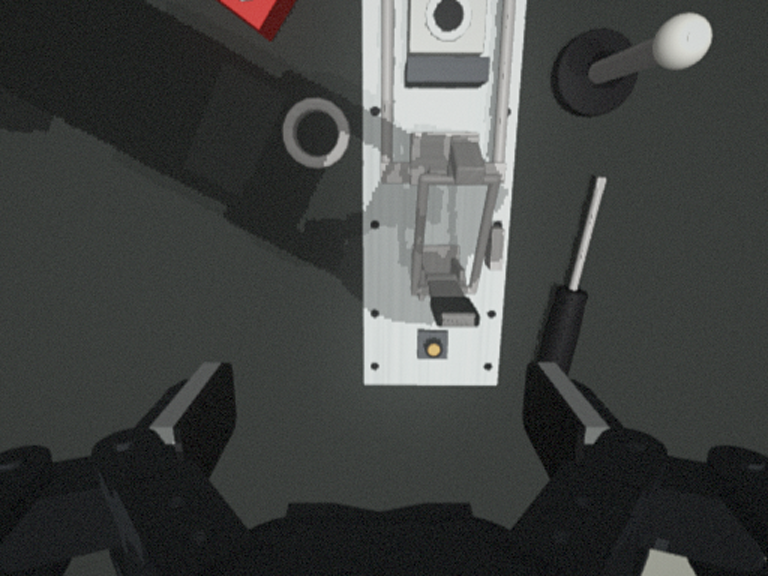

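```bash
python3 -m inch '[[-1,[0.2,0.65,0.66],0],[-1,[0.2,0.65,0.66],0],[-1,[0.2,0,0],0],[-1,[0.2,0,0],0],[-1,[0,0,0],0],[-1,[0,0,0],0],[-1,[0,0,0],0],[-1,[0,0,0],0]]'
python3 -c "
from h import *
st(); pic('wrist','w2',None,1.5)
pic('scene','s2',(165,150,345,260),4.4)"
```

```text
time_s: 3.53
position: [0.5636, -0.0556, 0.3812]
tool_rot: [[0.001, -0.067, 0.998], [-0.0, 0.998, 0.067], [-1.0, -0.0, 0.001]]
ft_force: [0.5, 0.3, -0.3]
grip_width: 0.0852
t 3.53 grasp_f mm [5.860e+01 1.000e-01 2.262e+02] F_f [ 0.3 -0.5 -0.3] w 85.2 tooly_f [ 1.    -0.001 -0.   ] q [-18.  24.  74.  -0.  81. -21.]
```

View pics/w2.png

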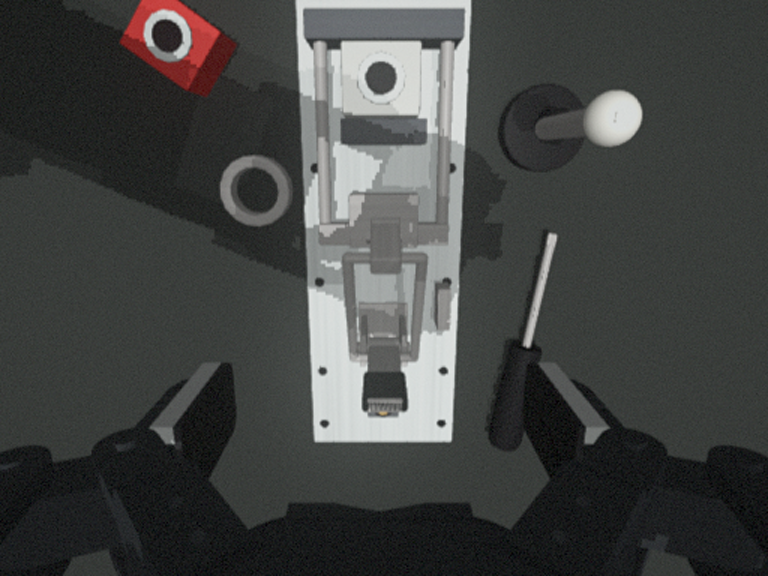

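View pics/s2.png

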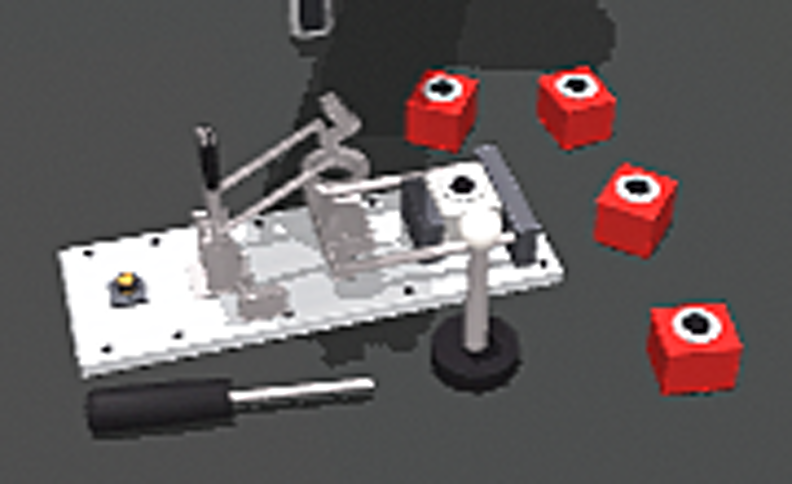

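Run:
```python
import cv2
a=cv2.imread("pics/w2_raw.png")[120:290,195:320]; cv2.imwrite("pics/w2z.png",cv2.resize(a,None,fx=3.5,fy=3.5,interpolation=cv2.INTER_CUBIC))
```

```text
(no output)
```

View pics/w2z.png

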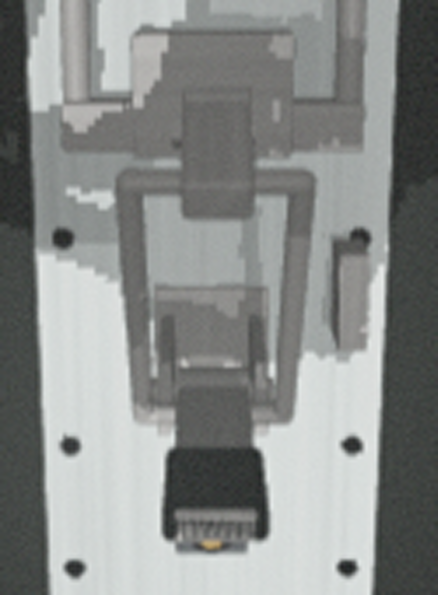

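Run:
```python
from h import *
import pickle
from scipy.optimize import brentq
p=pickle.load(open('pics/w2.pkl','rb')); ps=optics.camera_params('scene')
z=lambda u,v:(195+u/3.5,120+v/3.5)
# plate lever end
for c in [(314,441),(452,441)]: print('corner',(w2f(onz(p,c[0]/1.5,c[1]/1.5,.012))*1000).round(1))
for c in [(69,445),(352,445),(75,568),(347,568),(62,238),(360,238)]: print('hole',(w2f(onz(p,*z(*c),.012))*1000).round(1))
def on(u,v,zz): return w2f(onz(p,u,v,zz))
def V(ph,zc): pass
uv=z(211,515)
f=lambda zz:(lambda q:np.hypot(q[0],q[2]-.05)-.078)(on(*uv,zz))
for zz in np.arange(.11,.131,.002):print(zz,f(zz).round(4),on(*uv,zz)*1000)
for phd in (90,95,100,105):
    ph=np.radians(phd);pin=np.array([.016*np.cos(ph),.05+.016*np.sin(ph)])
    uv=z(217,180)
    g=lambda zz:(lambda q:np.hypot(q[0]-pin[0],q[2]-pin[1])-.085)(on(*uv,zz))
    zb=brentq(g,.06,.15); q=on(*uv,zb); al=np.arctan2(q[2]-pin[1],q[0]-pin[0])
    tab=np.array([pin[0]+.103*np.cos(al)-.014*np.sin(al),0,pin[1]+.103*np.sin(al)+.014*np.cos(al)])
    tip=[.078*np.cos(ph),0,.05+.078*np.sin(ph)]
    def sz(P): w=proj(ps,f2w(P)); return ((w-[165,150])*4.4).round(0)
    def wz(P): w=proj(p,f2w(P)); return ((w-[195,120])*3.5).round(0)
    print(phd,'bar',q*1000,'alpha',np.degrees(al),'tab',tab*1000,'S:bar',sz(q),'tab',sz(tab),'tip',sz(tip),'W:tab',wz(tab),'tip',wz(tip))
```

```text
corner [-96.5  51.6  12. ]
corner [-96.7 -58.6  12. ]
hole [-35.3  43.2  12. ]
hole [-35.5 -49.6  12. ]
hole [-80.7  42.6  12. ]
hole [-80.9 -49.5  12. ]
hole [35. 43. 12.]
hole [ 34.8 -49.7  12. ]
0.11 -0.0176 [ -7.05180343  -2.43609636 110.        ]
0.112 -0.0157 [ -5.95349697  -2.4161731  112.        ]
0.114 -0.0138 [ -4.85519051  -2.39624984 114.        ]
0.116 -0.0119 [ -3.75688405  -2.37632657 116.        ]
0.11800000000000001 -0.0099 [ -2.6585776   -2.35640331 118.        ]
0.12000000000000001 -0.008 [ -1.56027114  -2.33648005 120.        ]
0.12200000000000001 -0.006 [ -0.46196468  -2.31655679 122.        ]
0.12400000000000001 -0.004 [  0.63634178  -2.29663352 124.        ]
0.126 -0.002 [  1.73464824  -2.27671026 126.        ]
0.128 0.0001 [  2.8329547  -2.256787  128.       ]
0.13 0.0021 [  3.93126116  -2.23686374 130.        ]
90 bar [ 73.78286171  -3.72774839 108.2029539 ] alpha 29.769063236819918 tab [ 82.45639296   0.         129.29252137] S:bar [322. 143.] tab [333. 110.] tip [201. 134.] W:tab [200. 160.] tip [201. 527.]
95 bar [ 73.38713713  -3.7559631  106.34589631] alpha 28.383697135357142 tab [ 82.56801226   0.         127.21960063] S:bar [321. 145.] tab [333. 113.] tip [190. 136.] W:tab [200. 157.] tip [201. 553.]
100 bar [ 72.95987424  -3.78642646 104.34083562] alpha 26.99600493873715 tab [ 82.64356423   0.         124.98608079] S:bar [321. 148.] tab [334. 116.] tip [179. 139.] W:tab [200. 155.] tip [201. 578.]
105 bar [ 72.50441828  -3.81889996 102.2034704 ] alpha 25.615972817069494 tab [ 82.6825149    0.         122.60950747] S:bar [320. 151.] tab [334. 119.] tip [169. 143.] W:tab [200. 152.] tip [201. 600.]
```

```bash
python3 -m inch '[[-0.3,[0.7,0.4,0.05],0],[-0.3,[0.7,0.41,0.05],0],[-0.3,[0.4,0,0],0],[-0.3,[0,0,0],0],[-0.3,[0,0,0],0],[-0.3,[0,0,0],0],[-0.3,[0,0,0],0],[-0.3,[0,0,0],0]]'
python3 -c "
from h import *
st(); pic('wrist','w3',None,1.5)"
```

```text
time_s: 4.3
position: [0.5652, -0.0309, 0.3277]
tool_rot: [[0.002, -0.067, 0.998], [-0.0, 0.998, 0.067], [-1.0, -0.001, 0.002]]
ft_force: [-0.8, -0.4, 0.0]
grip_width: 0.0556
t 4.30 grasp_f mm [ 83.1  -3.4 172.7] F_f [-0.3  0.8  0. ] w 55.6 tooly_f [ 1.    -0.001 -0.001] q [-15.  27.  79.   0.  74. -19.]
```

View pics/w3.png

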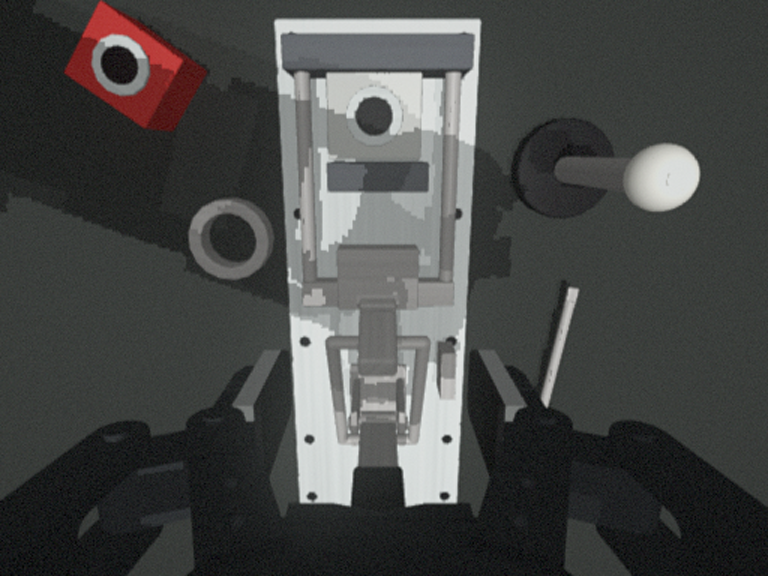

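```bash
sed -i 's/T=np.array(\[.56778,-.11412\])/T=np.array([.56778,-.11412])/' h.py
python3 - <<'E'
s=open('h.py').read()
s=s.replace("def w2f","T=T+R2@np.array([0,-.0033])\ndef w2f"); open('h.py','w').write(s)
E
python3 - <<'E'
from h import *
import pickle
p=pickle.load(open('pics/w3.pkl','rb'))
for u,v,z in [(378,247,.043),(338,247,.043),(378,305,.043),(378,163,.045),(378,189,.045),(378,70,.044),(378,34,.044),(378,20,.012),(300,506,.012),(662,176,.11)]:
    print(u,v,(w2f(onz(p,u/1.5,v/1.5,z))*1000).round(1))
p=pickle.load(open('pics/w2.pkl','rb'))
print((w2f(onz(p,195+214/3.5,120+30/3.5,.043))*1000).round(1))
a=cv2.imread('pics/w3_raw.png')[150:260,195:310]; cv2.imwrite('pics/w3z.png',cv2.resize(a,None,fx=5,fy=5,interpolation=cv2.INTER_CUBIC))
E
```

```text
378 247 [101.3  -0.2  43. ]
338 247 [101.3  21.2  43. ]
378 305 [68.8 -0.1 43. ]
378 163 [144.8  -0.2  45. ]
378 189 [131.9  -0.2  45. ]
378 70 [188.5  -0.3  44. ]
378 34 [204.3  -0.3  44. ]
378 20 [217.9  -0.4  12. ]
300 506 [-88.9  54.8  12. ]
662 176 [ 141.3 -108.   110. ]
[101.1  -0.5  43. ]
```

View pics/w3z.png

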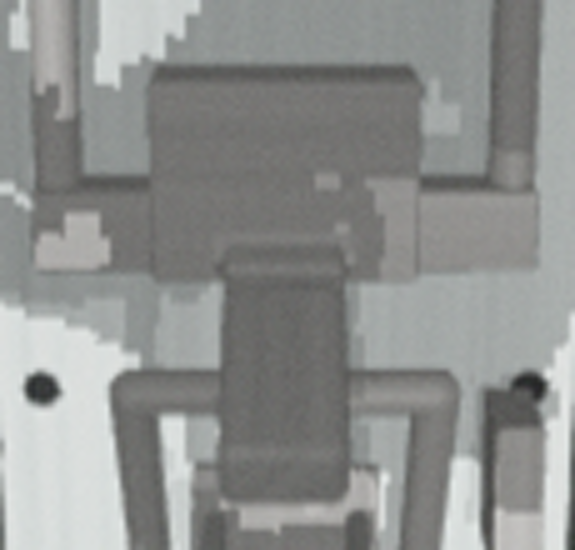

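```bash
python3 -m inch '[[-0.3,[0.5,0,0],0],[-0.3,[0.5,0,0],0],[-0.3,[0.26,0,0],0],[0.2,[0,0,0],0],[0.4,[0,0,0],0],[0.5,[0,0,0],0],[0.5,[0,0,0],0],[0.5,[0,0,0],0]]' 25
python3 -c "
from h import *
st(); pic('wrist','w4',None,1.5)
pic('scene','s4',(185,130,305,230),6)"
```

```text
time_s: 5.02
position: [0.5653, -0.0307, 0.2896]
tool_rot: [[0.001, -0.068, 0.998], [-0.0, 0.998, 0.068], [-1.0, -0.0, 0.001]]
ft_force: [-0.2, 0.2, 0.4]
grip_width: 0.0213
t 5.02 grasp_f mm [ 83.3  -0.  134.6] F_f [0.2 0.2 0.4] w 21.3 tooly_f [ 1. -0. -0.] q [-15.  30.  82.  -0.  69. -19.]
```

View pics/w4.png

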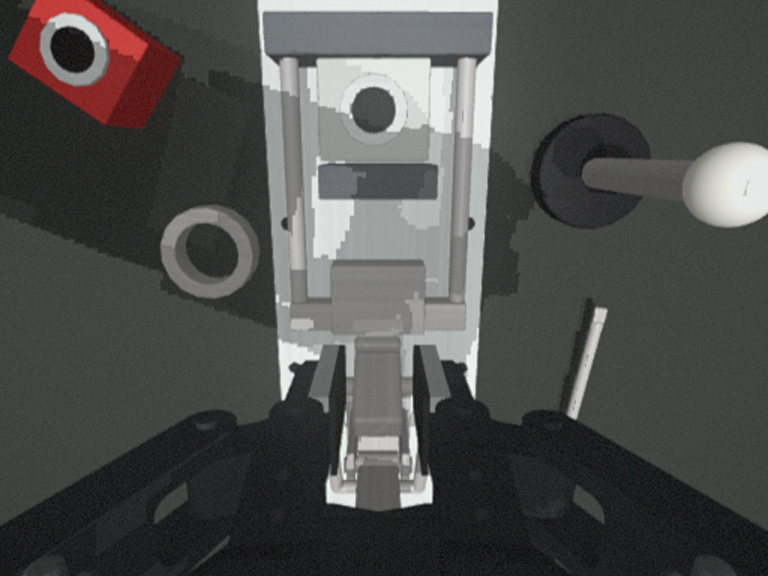

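View pics/s4.png

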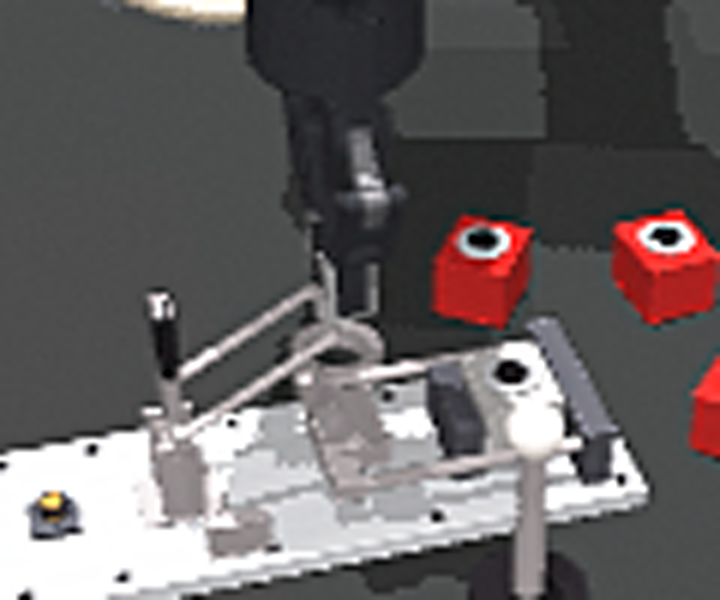

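```bash
python3 -m inch '[[0.7,[0,0,0],0],[0.8,[0,0,0],0],[1,[0,0,0],0],[1,[0,0,0],0],[1,[0,0,0],0],[1,[0,0,0],0],[1,[0,0,0],0],[1,[0,0,0],0]]' 25
python3 -c "
from h import *
st()
import numpy as np
from scipy.optimize import fsolve
# tab pos -> from phi, alpha
def tab(ph,al): return np.array([16*np.cos(ph)+103*np.cos(al)-14*np.sin(al),50+16*np.sin(ph)+103*np.sin(al)+14*np.cos(al)])
def bar(ph,al): return np.array([16*np.cos(ph)+85*np.cos(al),50+16*np.sin(ph)+85*np.sin(al)])
# wanted bar positions -> tab
for bx,bz in [(74,108),(82,90),(88,75),(88,64),(88,56),(86,50),(82,50),(79,50),(78,48)]:
    # choose phi s.t. reachable; for given bar, phi free? solve pin on circle16 at dist85
    f=lambda v:bar(*v)-[bx,bz]
    v=fsolve(f,[1.5,0.2 if bz>66 else -.15]); t=tab(*v)
    print((bx,bz),'phi',np.degrees(v[0]).round(1),'al',np.degrees(v[1]).round(1),'tab',t.round(1),np.abs(f(v)).max().round(3))
"
```

```text
time_s: 5.78
position: [0.5651, -0.0305, 0.289]
tool_rot: [[-0.0, -0.068, 0.998], [0.0, 0.998, 0.068], [-1.0, 0.0, -0.0]]
ft_force: [-3.3, 2.8, 3.5]
grip_width: 0.0132
t 5.78 grasp_f mm [ 83.6   0.3 134. ] F_f [3.  3.1 3.5] w 13.2 tooly_f [1. 0. 0.] q [-15.  30.  82.   0.  69. -19.]
(74, 108) phi 89.6 al 29.6 tab [ 82.7 129.1] 0.0
(82, 90) phi 88.4 al 16.4 tab [ 95.3 108.5] 0.0
(88, 75) phi 77.3 al 6.3 tab [104.3  90.9] 0.0
(88, 64) phi 79.1 al -1.2 tab [106.3  77.6] 0.0
(88, 56) phi 77.2 al -6.5 tab [107.5  67.9] 0.0
(86, 50) phi 81.1 al -10.7 tab [106.3  60.4] 0.0
(82, 50) phi 95.4 al -10.8 tab [102.3  60.4] 0.0
(79, 50) phi 106.7 al -10.4 tab [99.2 60.5] 0.0
(78, 48) phi 109.2 al -11.6 tab [98.4 58.1] 0.0
```

```bash
python3 -m inch '[[1,[0.17,0.10,0],0],[1,[0.17,0.10,0],0],[1,[0.17,0.10,0],0],[1,[0.17,0.11,0],0],[1,[0.15,0.08,0],0],[1,[0.15,0.08,0],0],[1,[0.15,0.08,0],0],[1,[0.14,0.07,0],0]]'
python3 -c "
from h import *
st(); pic('wrist','w5',None,1.5)
pic('scene','s5',(185,130,305,230),6)"
```

```text
time_s: 6.45
position: [0.5637, -0.0093, 0.2502]
tool_rot: [[-0.0, -0.067, 0.998], [-0.001, 0.998, 0.067], [-1.0, -0.001, -0.0]]
ft_force: [-2.3, -4.3, 0.7]
grip_width: 0.0137
t 6.45 grasp_f mm [104.8   0.3  95.2] F_f [-4.2  2.6  0.7] w 13.7 tooly_f [ 1.    -0.    -0.001] q [-13.  32.  85.  -0.  63. -17.]
```

View pics/w5.png

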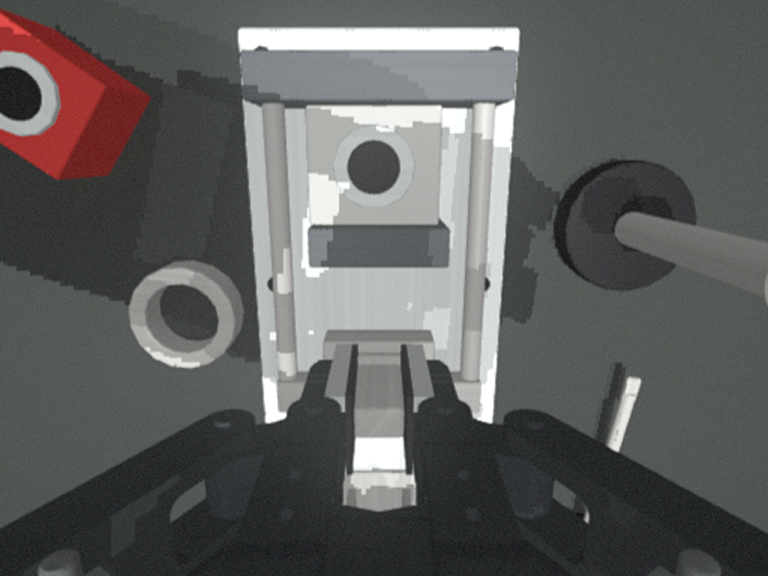

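View pics/s5.png

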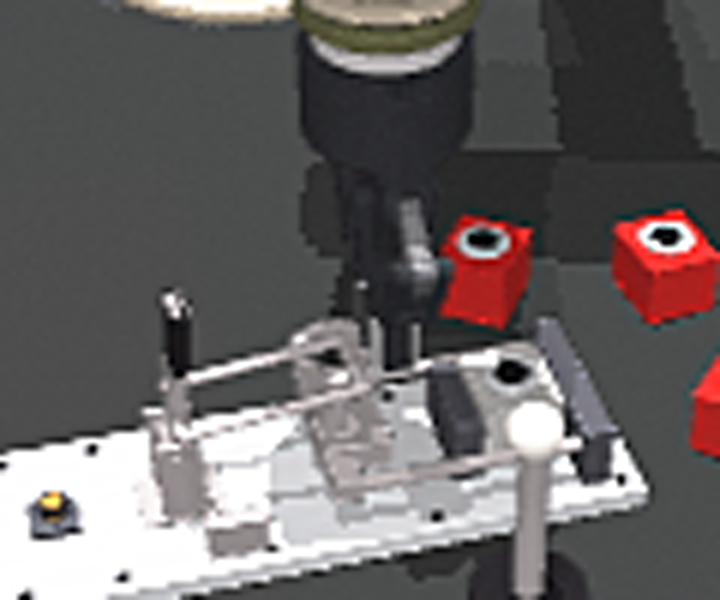

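```bash
python3 -m inch '[[1,[0.11,0.02,0],0],[1,[0.11,0.02,0],0],[1,[0.10,0.02,0],0],[1,[0.10,0.02,0],0],[1,[0.11,0.01,0],0],[1,[0.11,0.01,0],0],[1,[0.10,0.01,0],0],[1,[0,0,0],0]]'
python3 -c "
from h import *
st(); pic('wrist','w6',None,1.5)
pic('scene','s6',(185,130,305,230),6)"
```

```text
time_s: 7.22
position: [0.5635, -0.0056, 0.2279]
tool_rot: [[-0.001, -0.068, 0.998], [0.001, 0.998, 0.068], [-1.0, 0.001, -0.001]]
ft_force: [-2.0, 2.6, 1.2]
grip_width: 0.0136
t 7.22 grasp_f mm [108.7   0.4  72.9] F_f [2.8 1.9 1.2] w 13.6 tooly_f [1.    0.    0.001] q [-13.  34.  86.   0.  60. -17.]
```

View pics/s6.png

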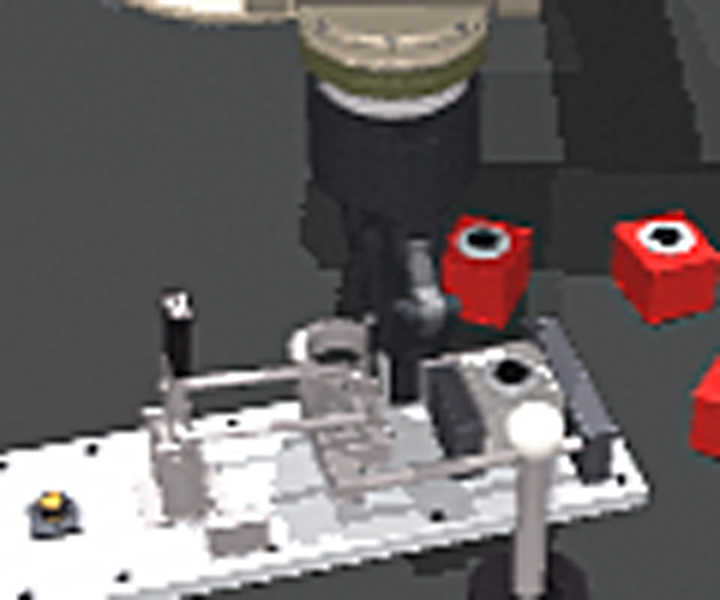

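```bash
python3 -m inch '[[1,[0.06,0,0],0],[1,[0.06,0,0],0],[1,[0.05,0,0],0],[1,[0.05,0,0],0],[1,[0,0,0],0],[1,[0,0,0],0],[1,[0,0,0],0],[1,[0,0,0],0]]'
python3 -c "
from h import *
st(); pic('scene','s7',(205,150,285,220),9)"
```

```text
time_s: 7.98
position: [0.5635, -0.0057, 0.2219]
tool_rot: [[-0.0, -0.068, 0.998], [0.0, 0.998, 0.068], [-1.0, 0.0, -0.0]]
ft_force: [-1.4, 4.8, 1.7]
grip_width: 0.0131
t 7.98 grasp_f mm [108.5   0.3  66.9] F_f [4.8 1.1 1.7] w 13.1 tooly_f [ 1. -0.  0.] q [-13.  34.  87.   0.  59. -17.]
```

View pics/s7.png

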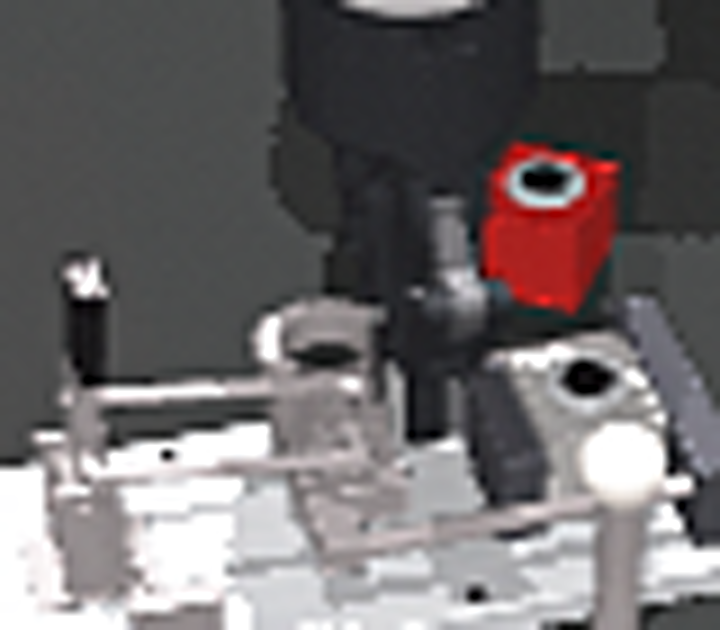

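```bash
python3 -m inch '[[1,[0,-0.05,0],0],[1,[0,-0.05,0],0],[1,[0,-0.05,0],0],[1,[0,-0.04,0],0],[1,[0,0,0],0],[1,[0,0,0],0],[1,[0,0,0],0],[1,[0,0,0],0]]'
python3 -c "
from h import *
st(); pic('wrist','w8')"
python3 -m inch '[[1,[0,-0.03,0],0],[1,[0,-0.03,0],0],[1,[0,0,0],0],[1,[0,0,0],0],[1,[0,0,0],0],[1,[0,0,0],0],[1,[0,0,0],0],[1,[0,0,0],0]]'
python3 -c "
from h import *
st(); pic('wrist','w8',None,1.5);pic('scene','s8',(205,150,285,220),9)"
```

```text
time_s: 8.7
position: [0.5638, -0.0108, 0.2219]
tool_rot: [[-0.0, -0.067, 0.998], [0.002, 0.998, 0.067], [-1.0, 0.002, -0.0]]
ft_force: [-2.3, 10.0, 2.3]
grip_width: 0.0139
t 8.70 grasp_f mm [103.6   0.4  66.9] F_f [10.1  1.7  2.3] w 13.9 tooly_f [ 1.    -0.     0.002] q [-13.  34.  86.   0.  59. -17.]
time_s: 9.42
position: [0.5638, -0.0121, 0.2219]
tool_rot: [[-0.001, -0.068, 0.998], [0.003, 0.998, 0.068], [-1.0, 0.003, -0.0]]
ft_force: [-2.7, 12.9, 1.9]
grip_width: 0.0138
t 9.42 grasp_f mm [102.5   0.4  66.9] F_f [13.1  1.8  1.9] w 13.8 tooly_f [ 1.    -0.     0.003] q [-13.  34.  86.   0.  59. -17.]
```

View pics/s8.png

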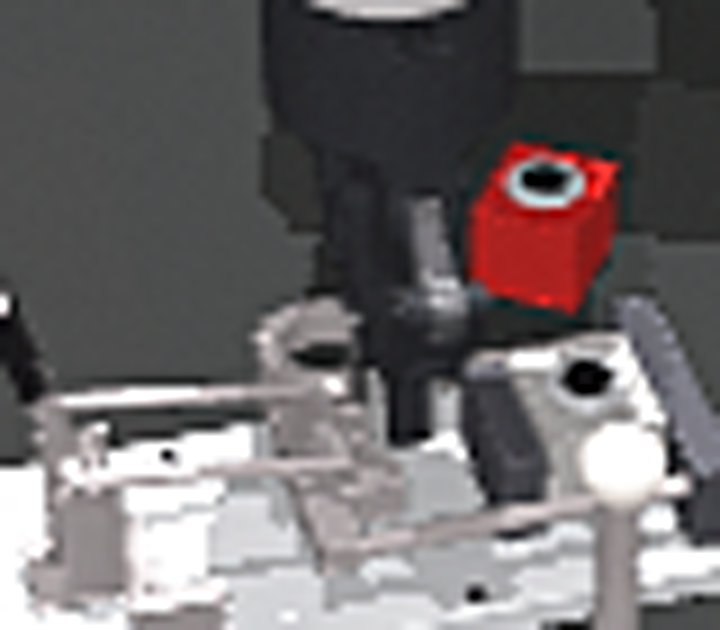

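View pics/w8.png

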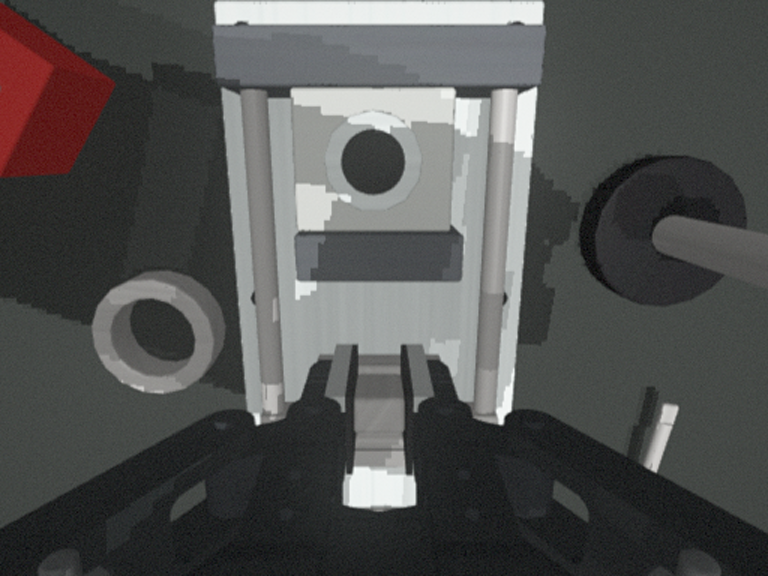

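Run:
```python
from h import *
import pickle
for n,vj,vb in (('w5',100,50),('w6',None,None),('w8',85,25)):
    p=pickle.load(open(f'pics/{n}.pkl','rb'))
    if vj: print(n,[(w2f(onz(p,378/1.5,v/1.5,.044))*1000).round(1)[0] for v in (vj,vb)])
a=[cv2.imread(f'pics/{n}_raw.png')[0:190,140:370] for n in('w6','w8')]
cv2.imwrite('pics/cmp.png',cv2.resize(np.hstack(a),None,fx=1.7,fy=3,interpolation=cv2.INTER_CUBIC))
```

```text
w5 [np.float64(189.0), np.float64(204.7)]
w8 [np.float64(188.2), np.float64(203.6)]
```

View pics/cmp.png

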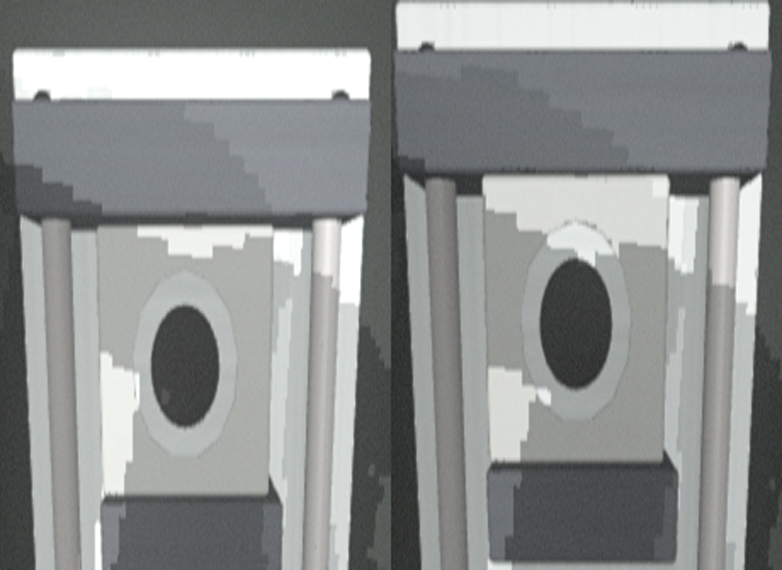

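```bash
python3 -m inch '[[1,[0.03,0,0],0],[1,[0.03,0,0],0],[1,[0,-0.03,0],0],[1,[0,0,0],0],[1,[0,0,0],0],[1,[0,0,0],0],[1,[0,0,0],0],[1,[0,0,0],0]]'
python3 -c "
from h import *
st(); pic('wrist','w9',None,1.5)
p=pic('scene','s9',(195,150,275,220),9)"
```

```text
time_s: 10.18
position: [0.5639, -0.0131, 0.2202]
tool_rot: [[-0.0, -0.068, 0.998], [0.003, 0.998, 0.068], [-1.0, 0.003, -0.0]]
ft_force: [-1.9, 11.8, 2.1]
grip_width: 0.0134
t 10.18 grasp_f mm [101.4   0.4  65.2] F_f [11.9  1.1  2.1] w 13.4 tooly_f [1.    0.    0.003] q [-13.  34.  86.   0.  59. -17.]
```

View pics/s9.png

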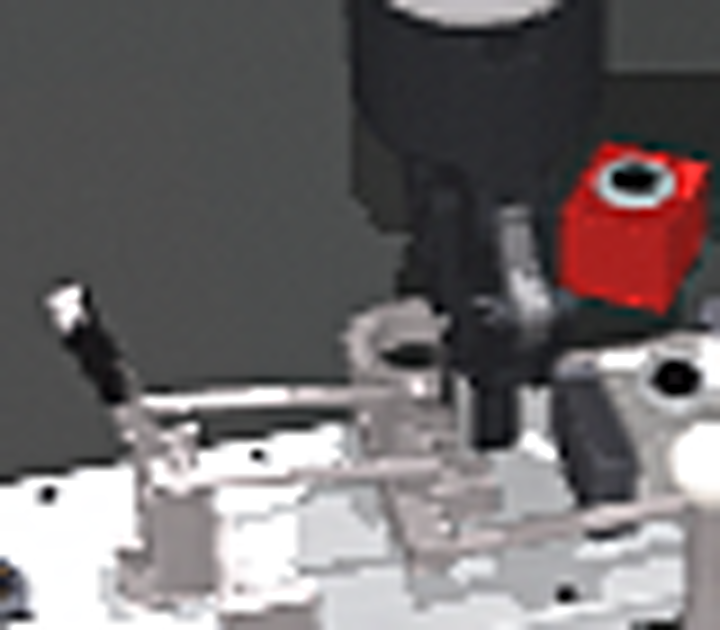

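Run:
```python
from h import *
ps=optics.camera_params('scene')
for d in range(90,131,5):
    a=np.radians(d); q=[.078*np.cos(a),0,.05+.078*np.sin(a)]; b=[.02*np.cos(a),0,.05+.02*np.sin(a)]
    pin=np.array([16*np.cos(a),50+16*np.sin(a)])
    bz=50; print(d,((proj(ps,f2w(q))-[195,150])*9).round(),((proj(ps,f2w(b))-[195,150])*9).round(),'barx',(pin[0]+np.sqrt(85**2-(pin[1]-bz)**2)).round(1))
```

```text
90 [144. 280.] [158. 429.] barx 83.5
95 [121. 285.] [152. 430.] barx 82.1
100 [ 99. 291.] [147. 432.] barx 80.7
105 [ 77. 299.] [142. 434.] barx 79.4
110 [ 56. 308.] [136. 436.] barx 78.2
115 [ 35. 318.] [131. 439.] barx 77.0
120 [ 16. 330.] [126. 441.] barx 75.9
125 [ -2. 343.] [122. 445.] barx 74.8
130 [-19. 357.] [118. 448.] barx 73.8
```

```bash
python3 -m inch '[[0.7,[0,0,0],0],[0.5,[0,0,0],0],[0.3,[0,0,0],0],[0.3,[0,0,0],0],[0.3,[0,0,0],0],[0.3,[0,0,0],0],[0.3,[0,0,0],0],[0.3,[-0.2,0,0],0]]'
python3 -c "
from h import *
st(); pic('wrist','w10',None,1.5)"
```

```text
time_s: 10.95
position: [0.5639, -0.0143, 0.2255]
tool_rot: [[-0.002, -0.067, 0.998], [0.0, 0.998, 0.067], [-1.0, 0.0, -0.002]]
ft_force: [0.3, -0.3, 0.2]
grip_width: 0.0299
t 10.95 grasp_f mm [99.9  0.7 70.5] F_f [-0.3 -0.2  0.2] w 29.9 tooly_f [ 1. -0.  0.] q [-13.  34.  86.  -0.  60. -17.]
```

View pics/w10.png

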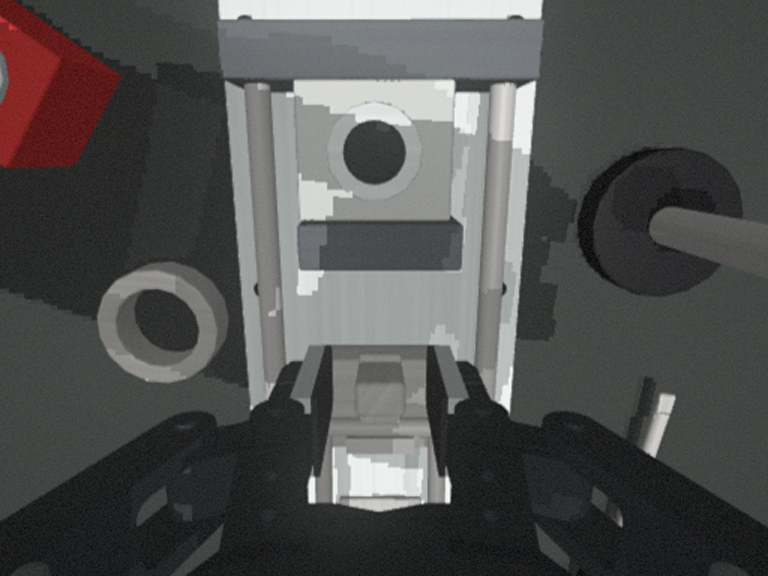

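```bash
python3 -m inch '[[0.3,[-0.5,0,0],0],[0.3,[-1,0,0],0],[0.3,[-1,0,0],0],[0.3,[-0.7,0,0],0],[0.3,[0,0,0],0],[0.3,[0,0,0],0],[0.3,[0,0,0],0],[0.3,[0,0,0],0]]'
python3 -c "
from h import *
st(); pic('wrist','w11',(150,100,350,300),3);pic('scene','s11',(195,150,285,220),8)"
```

```text
time_s: 11.67
position: [0.5639, -0.0142, 0.3211]
tool_rot: [[-0.002, -0.068, 0.998], [0.001, 0.998, 0.068], [-1.0, 0.001, -0.002]]
ft_force: [0.3, 0.2, 0.1]
grip_width: 0.0296
t 11.67 grasp_f mm [100.    0.8 166.1] F_f [ 0.2 -0.3  0.1] w 29.6 tooly_f [ 1.    -0.     0.001] q [-13.  27.  80.  -0.  73. -17.]
```

View pics/w11.png

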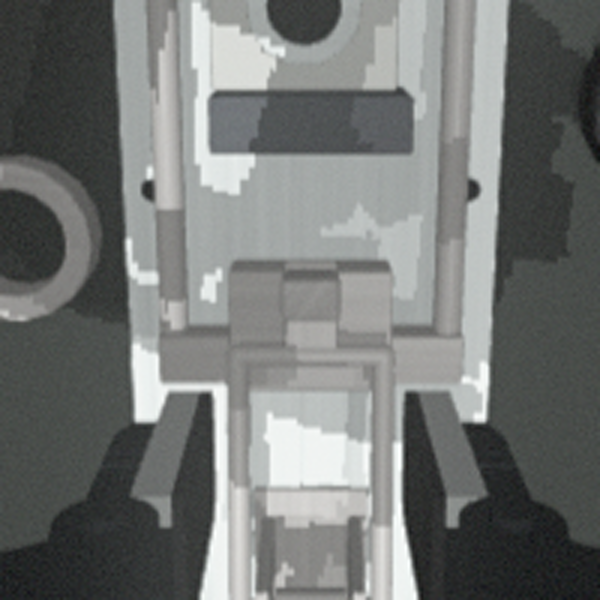

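View pics/s11.png

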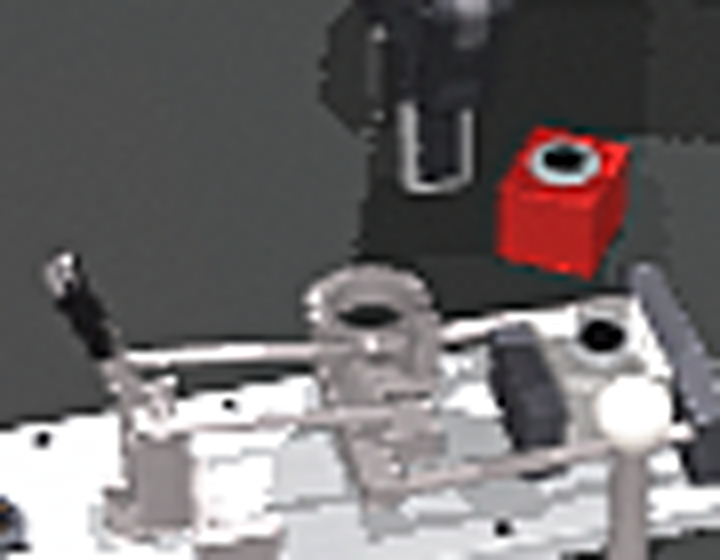

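```bash
python3 -m inch '[[1,[0,-1,0.03],0],[1,[0,-1,0],0],[1,[0,-1,0],0],[1,[0.4,0,0],0],[1,[0.4,0,0],0],[1,[0.36,0,0],0],[1,[0,0,0],0],[1,[0,0,0],0]]'
python3 -c "
from h import *
st(); pic('wrist','w12',None,1.5);pic('scene','s12',(175,120,285,210),7)"
```

```text
time_s: 12.43
position: [0.5711, -0.1039, 0.2868]
tool_rot: [[-0.002, -0.068, 0.998], [0.001, 0.998, 0.068], [-1.0, 0.001, -0.002]]
ft_force: [-0.7, -0.2, 0.5]
grip_width: -0.0003
t 12.43 grasp_f mm [ 10.1  -0.4 131.8] F_f [-0.1  0.7  0.5] w -0.3 tooly_f [ 1.    -0.     0.001] q [-22.  31.  80.  -0.  70. -26.]
```

View pics/w12.png

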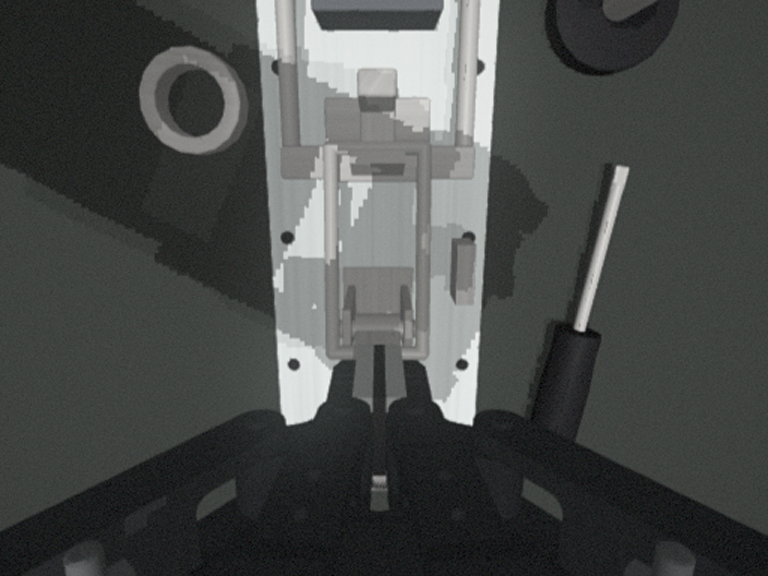

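View pics/s12.png

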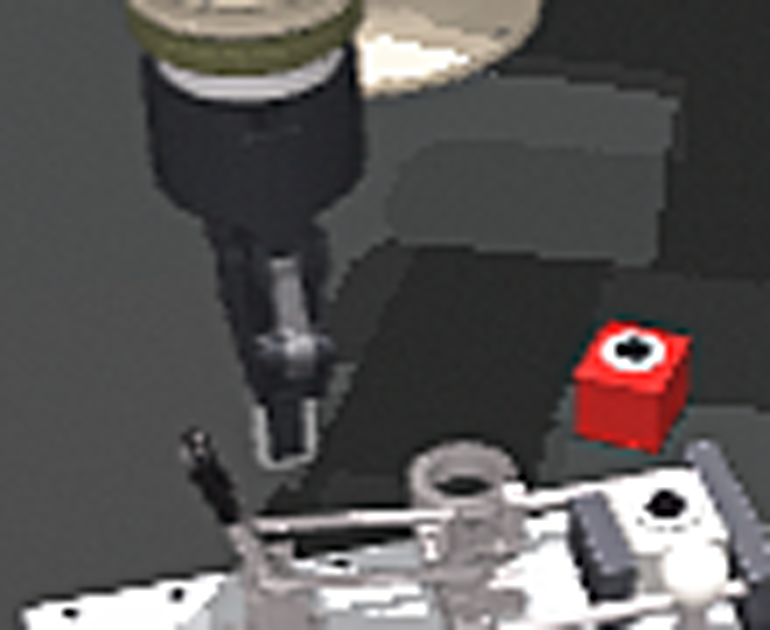

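Run:
```python
from h import *
import pickle
p=pickle.load(open('pics/w1.pkl','rb'))
im=cv2.imread('pics/w1_raw.png').astype(int)
def yel(im,box):
    u0,v0,u1,v1=box; a=im[v0:v1,u0:u1]; m=(a[:,:,2]-a[:,:,0]>60); ys,xs=np.nonzero(m); return xs.mean()+u0,ys.mean()+v0,m.sum(),xs.min()+u0,xs.max()+u0
for n,box in (('w1',(270,215,310,250)),('top0',(315,180,335,205)),('scene0',(185,205,205,225))):
    im=cv2.imread(f'pics/{n}_raw.png' if n=='w1' else f'pics/{n}.png').astype(int)
    u,v,c,a,b=yel(im,box)
    pp=p if n=='w1' else optics.camera_params(n[:-1])
    print(n,u,v,c,a,b)
    for z in (.02,.03,.042): print(z,(w2f(onz(pp,u,v,z))*1000).round(1))
```

```text
w1 288.8 232.8 45 285 292
0.02 [-62.1  -0.5  20. ]
0.03 [-57.9   0.7  30. ]
0.042 [-52.9   2.2  42. ]
top0 325.0 191.28571428571428 7 324 326
0.02 [-59.3   1.1  20. ]
0.03 [-57.4   2.3  30. ]
0.042 [-55.3   3.8  42. ]
scene0 193.2 213.7 10 192 194
0.02 [-58.2   4.7  20. ]
0.03 [-58.7  -6.3  30. ]
0.042 [-59.3 -19.4  42. ]
```

```bash
python3 -m inch '[[1,[0,-0.26,0],0],[1,[0,-0.26,0],0],[1,[0.12,-0.3,0],0],[1,[0.13,-0.3,0],0],[1,[0.18,-0.22,0],0],[1,[0.18,-0.22,0],0],[1,[0,0,0],0],[1,[0,0,0],0]]'
python3 -c "
from h import *
st(); pic('scene','s13',(175,120,285,210),7)"
```

```text
time_s: 13.2
position: [0.5742, -0.1514, 0.2688]
tool_rot: [[-0.0, -0.067, 0.998], [-0.0, 0.998, 0.067], [-1.0, -0.0, -0.0]]
ft_force: [1.3, 0.9, 2.1]
grip_width: 0.0001
t 13.20 grasp_f mm [-37.7  -0.6 113.8] F_f [ 0.8 -1.4  2.1] w 0.1 tooly_f [ 1.    -0.001 -0.   ] q [-26.  33.  79.  -0.  68. -30.]
```

View pics/s13.png

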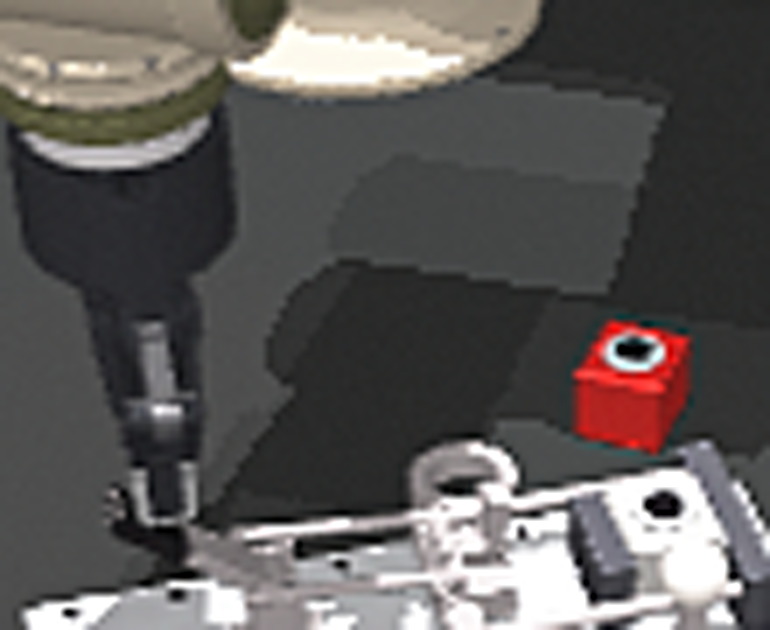

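```bash
python3 -m inch '[[1,[0.23,-0.17,0],0],[1,[0.23,-0.17,0],0],[1,[0.17,-0.08,0],0],[1,[0.18,-0.08,0],0],[1,[0.03,-0.2,0],0],[1,[0.02,-0.2,0],0],[1,[0,0,0],0],[1,[0,0,0],0]]'
python3 -c "
from h import *
st(); pic('scene','s14',(165,130,275,220),7);pic('wrist','w14',None,1.5)"
```

```text
time_s: 13.92
position: [0.576, -0.1781, 0.2433]
tool_rot: [[0.0, -0.067, 0.998], [-0.001, 0.998, 0.067], [-1.0, -0.001, -0.0]]
ft_force: [0.6, 0.4, 0.4]
grip_width: -0.0002
t 13.92 grasp_f mm [-64.5  -0.6  88.3] F_f [ 0.4 -0.6  0.4] w -0.2 tooly_f [ 1.    -0.    -0.001] q [-28.  36.  79.  -0.  66. -32.]
```

View pics/s14.png

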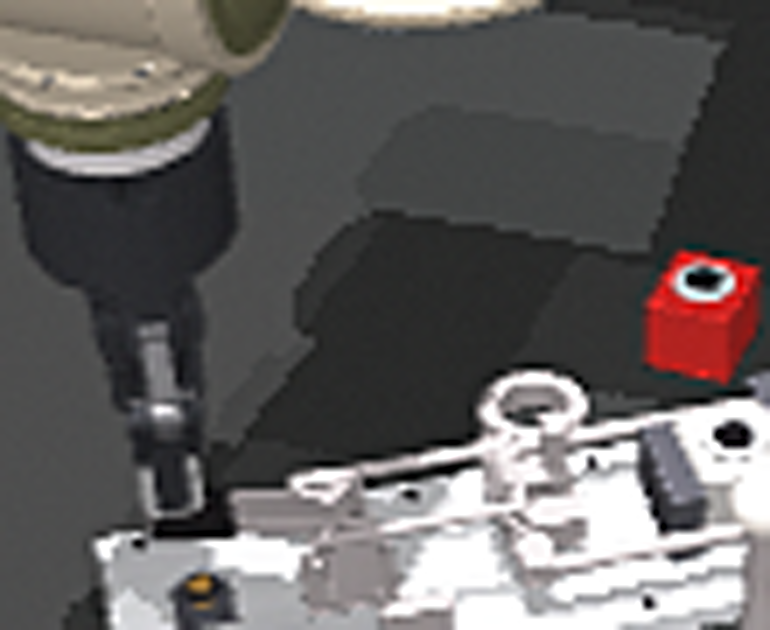

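View pics/w14.png

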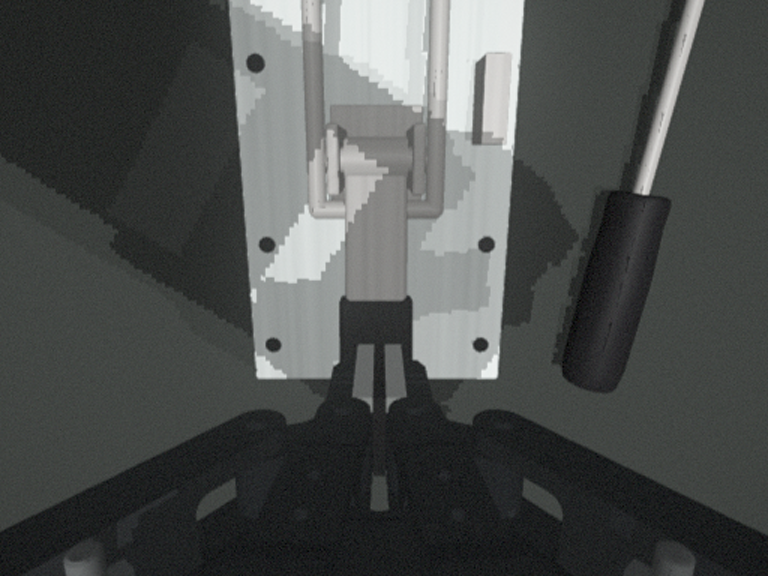

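```bash
python3 -c "
from h import *
a=cv2.imread('pics/s14_raw.png')[160:225,205:305]; cv2.imwrite('pics/s14z.png',cv2.resize(a,None,fx=7.5,fy=7.5,interpolation=cv2.INTER_CUBIC))"
```

```text
(no output)
```

View pics/s14z.png

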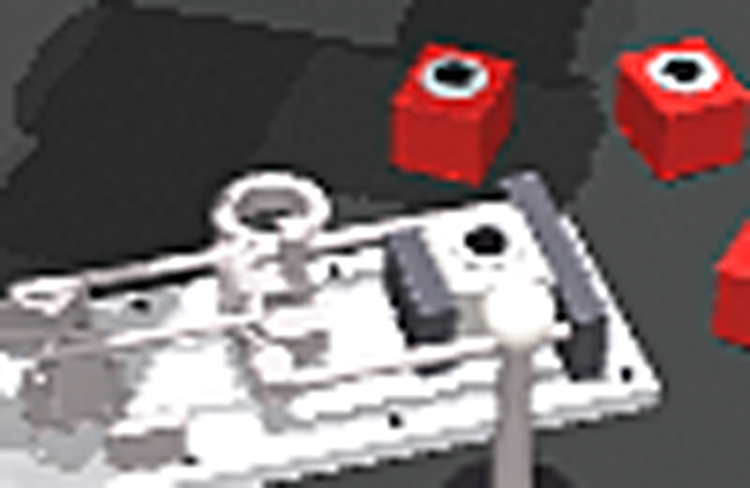

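```bash
python3 -m inch '[[1,[0.07,-0.21,0],0],[1,[0.07,-0.21,0],0],[1,[0.08,0,0],0],[1,[0.08,0,0],0],[1,[0.08,0,0],0],[1,[0.08,0,0],0],[1,[0,0,0],0],[1,[0,0,0],0]]'
python3 -c "
from h import *
st(); pic('scene','s15',(165,150,275,230),7)"
```

```text
time_s: 14.68
position: [0.5768, -0.1898, 0.229]
tool_rot: [[-0.001, -0.068, 0.998], [0.001, 0.998, 0.068], [-1.0, 0.001, -0.001]]
ft_force: [-0.2, 0.3, -0.7]
grip_width: -0.0003
t 14.68 grasp_f mm [-76.   -0.4  74. ] F_f [ 0.3  0.2 -0.7] w -0.3 tooly_f [1.    0.    0.001] q [-29.  37.  79.   0.  64. -33.]
```

View pics/s15.png

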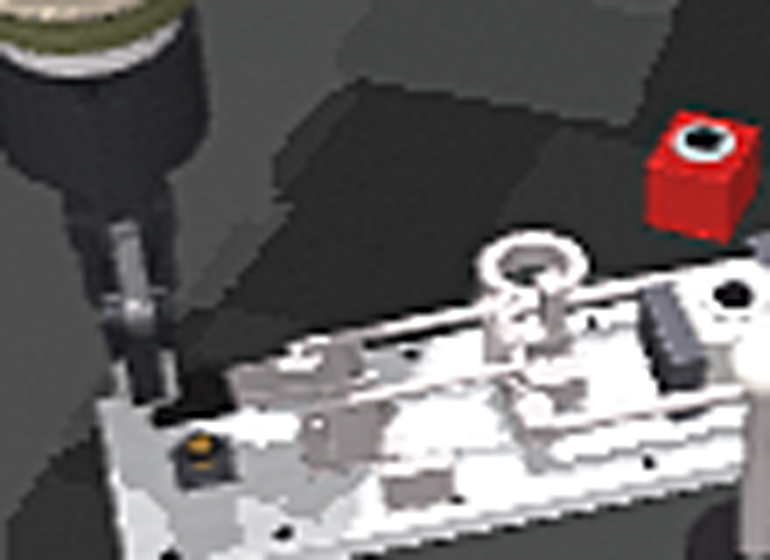

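```bash
python3 -m inch '[[1,[0.03,0,0],0],[1,[0.03,0,0],0],[1,[0.03,0,0],0],[1,[0.03,0,0],0],[1,[0.03,0,0],0],[1,[0,0,0],0],[1,[0,0,0],0],[1,[0,0,0],0]]'
python3 -c "
from h import *
st()"
python3 -m inch '[[1,[0.03,0,0],0],[1,[0.03,0,0],0],[1,[0.02,0,0],0],[1,[0.02,0,0],0],[1,[0,0,0],0],[1,[0,0,0],0],[1,[0,0,0],0],[1,[0,0,0],0]]'
python3 -c "
from h import *
st()"
```

```text
time_s: 15.4
position: [0.5769, -0.1902, 0.2249]
tool_rot: [[0.0, -0.068, 0.998], [-0.0, 0.998, 0.068], [-1.0, -0.0, 0.0]]
ft_force: [-0.7, 0.3, -0.4]
grip_width: 0.0
t 15.40 grasp_f mm [-76.5  -0.7  69.9] F_f [ 0.4  0.7 -0.4] w 0.0 tooly_f [ 1. -0. -0.] q [-29.  37.  79.  -0.  64. -33.]
time_s: 16.07
position: [0.5769, -0.1901, 0.222]
tool_rot: [[-0.0, -0.068, 0.998], [0.0, 0.998, 0.068], [-1.0, 0.0, -0.0]]
ft_force: [1.0, 0.1, 0.2]
grip_width: -0.0003
t 16.07 grasp_f mm [-76.5  -0.6  67. ] F_f [ 0.  -1.   0.2] w -0.3 tooly_f [ 1. -0.  0.] q [-29.  38.  79.  -0.  63. -33.]
```

```bash
python3 -c "
from h import *
st(); pic('scene','s16',(165,170,245,230),9);pic('wrist','w16',None,1.5)"
```

```text
t 16.07 grasp_f mm [-76.5  -0.6  67. ] F_f [ 0.  -1.   0.2] w -0.3 tooly_f [ 1. -0.  0.] q [-29.  38.  79.  -0.  63. -33.]
```

View pics/s16.png

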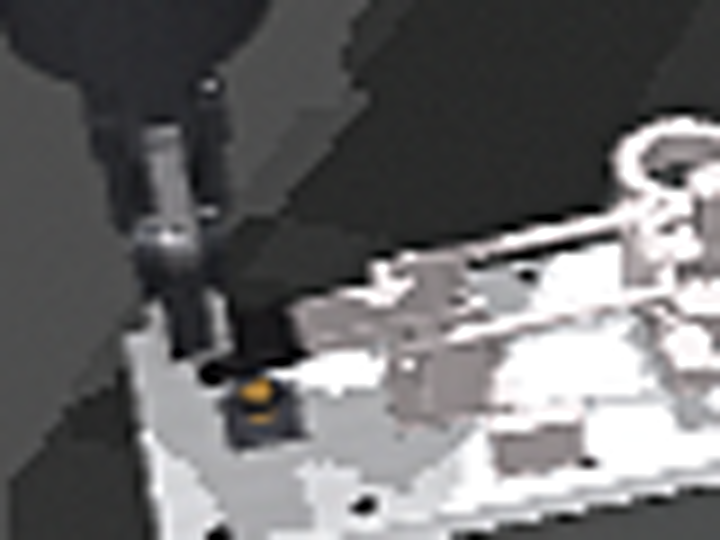

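View pics/w16.png

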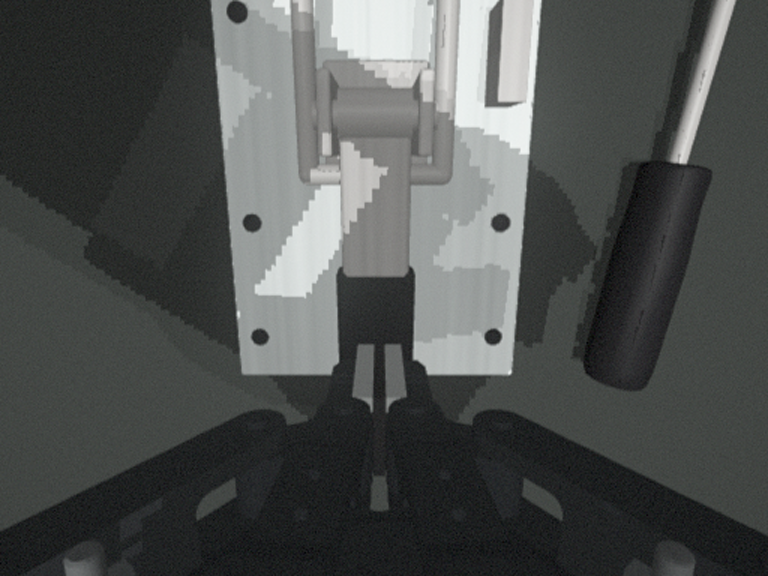

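```bash
python3 -m inch '[[1,[0.02,0,0],0],[1,[0.02,0,0],0],[1,[0.02,0,0],0],[1,[0.02,0,0],0],[1,[0.02,0,0],0],[1,[0,0,0],0],[1,[0,0,0],0],[1,[0,0,0],0]]' | sed -n 1,4p
```

```text
time_s: 16.83
position: [0.5769, -0.1901, 0.2189]
tool_rot: [[-0.0, -0.068, 0.998], [0.0, 0.998, 0.068], [-1.0, 0.0, -0.0]]
ft_force: [-0.8, -0.4, -0.5]
```

```bash
python3 -m inch '[[1,[0.02,0,0],0],[1,[0.02,0,0],0],[1,[0.02,0,0],0],[1,[0.02,0,0],0],[1,[0.02,0,0],0],[1,[0.02,0,0],0],[1,[0,0,0],0],[1,[0,0,0],0]]' | sed -n 1,4p
```

```text
time_s: 17.5
position: [0.5769, -0.1902, 0.2154]
tool_rot: [[-0.0, -0.068, 0.998], [-0.0, 0.998, 0.068], [-1.0, -0.0, -0.0]]
ft_force: [0.5, 0.2, -0.5]
```

```bash
python3 -m inch '[[1,[0.02,0,0],0],[1,[0.02,0,0],0],[1,[0.02,0,0],0],[1,[0.02,0,0],0],[1,[0.02,0,0],0],[1,[0.02,0,0],0],[1,[0.02,0,0],0],[1,[0,0,0],0]]' | sed -n 1,4p
python3 -c "
from h import *
st(); pic('scene','s17',(165,170,245,230),9)"
```

```text
time_s: 18.17
position: [0.5769, -0.1901, 0.211]
tool_rot: [[-0.0, -0.068, 0.998], [0.0, 0.998, 0.068], [-1.0, 0.0, -0.0]]
ft_force: [-0.8, 0.2, -0.2]
t 18.17 grasp_f mm [-76.4  -0.6  56. ] F_f [ 0.2  0.8 -0.2] w -0.1 tooly_f [ 1. -0.  0.] q [-29.  38.  79.  -0.  62. -33.]
```

View pics/s17.png

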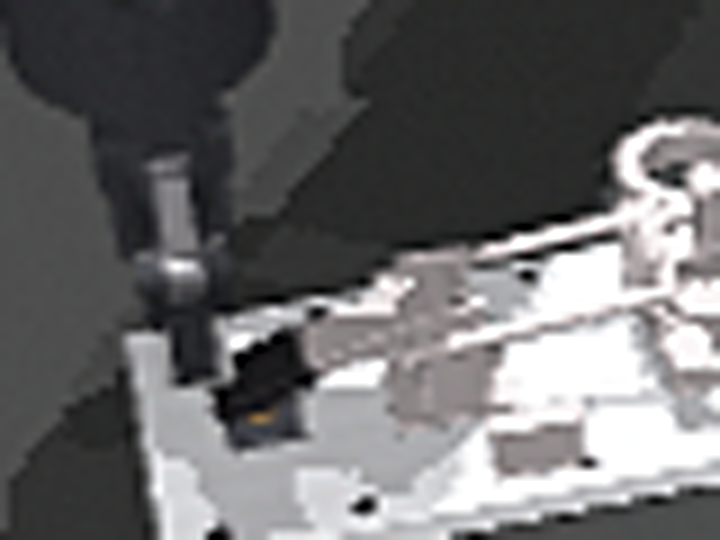

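Run:
```python
from h import *
ps=optics.camera_params('scene')
f=lambda P:((proj(ps,f2w(np.array(P)/1000.))-[165,170])*9).round()
print('tip c/l/r',f([-76.4,-.6,38]),f([-87.4,-.6,38]),f([-65.4,-.6,38]))
for d in (180,190,200,206):
    a=np.radians(d); n=np.array([np.sin(a),-np.cos(a)])
    g=lambda r,s:[r*np.cos(a)+s*n[0],0,50+r*np.sin(a)+s*n[1]]
    print(d,'end top',f(g(78,4)),'end bot',f(g(78,-4)),'r40',f(g(40,4)))
```

```text
tip c/l/r [191. 373.] [155. 380.] [227. 366.]
180 end top [179. 334.] end bot [182. 353.] r40 [303. 312.]
190 end top [186. 367.] end bot [194. 385.] r40 [305. 329.]
200 end top [200. 396.] end bot [212. 412.] r40 [311. 344.]
206 end top [212. 413.] end bot [226. 427.] r40 [316. 353.]
```

```bash
python3 -m inch '[[1,[0.02,0.1,0],0],[1,[0.02,0,0],0],[1,[0.02,0,0],0],[1,[0.02,0,0],0],[1,[0.02,0,0],0],[1,[0.02,0,0],0],[1,[0,0,0],0],[1,[0,0,0],0]]' | sed -n 1,4p
```

```text
time_s: 18.88
position: [0.5767, -0.1872, 0.2076]
tool_rot: [[-0.0, -0.068, 0.998], [0.0, 0.998, 0.068], [-1.0, 0.0, -0.0]]
ft_force: [-0.3, -0.7, 0.9]
```

```bash
python3 -m inch '[[1,[0.02,0,0],0],[1,[0.02,0,0],0],[1,[0.02,0,0],0],[1,[0.02,0,0],0],[1,[0,0,0],0],[1,[0,0,0],0],[1,[0,0,0],0],[1,[0,0,0],0]]' | sed -n 1,4p
```

```text
time_s: 19.55
position: [0.5767, -0.187, 0.2058]
tool_rot: [[0.001, -0.068, 0.998], [-0.0, 0.998, 0.068], [-1.0, -0.0, 0.0]]
ft_force: [-1.0, 1.2, 6.0]
```

```bash
python3 -m inch '[[1,[0.02,0,0],0],[1,[0,0,0],0],[1,[0,0,0],0],[1,[0,0,0],0],[1,[0,0,0],0],[1,[0,0,0],0],[1,[0,0,0],0],[1,[0,0,0],0]]' | sed -n 1,4p
```

```text
time_s: 20.22
position: [0.5767, -0.187, 0.2055]
tool_rot: [[0.001, -0.068, 0.998], [-0.0, 0.998, 0.068], [-1.0, -0.0, 0.001]]
ft_force: [-1.6, 2.0, 9.0]
```

```bash
python3 -m inch '[[1,[0.02,0,0],0],[1,[0,0,0],0],[1,[0,0,0],0],[1,[0,0,0],0],[1,[0,0,0],0],[1,[0,0,0],0],[1,[0,0,0],0],[1,[0,0,0],0]]' | sed -n 1,4p
python3 -c "
from h import *
st(); pic('scene','s18',(165,170,245,230),9)"
```

```text
time_s: 20.88
position: [0.5767, -0.1869, 0.2053]
tool_rot: [[0.001, -0.068, 0.998], [-0.0, 0.998, 0.068], [-1.0, -0.0, 0.001]]
ft_force: [-3.5, 2.1, 10.7]
t 20.88 grasp_f mm [-73.3  -0.8  50.3] F_f [ 2.3  3.3 10.7] w -0.2 tooly_f [ 1.  0. -0.] q [-29.  39.  80.   0.  61. -33.]
```

View pics/s18.png

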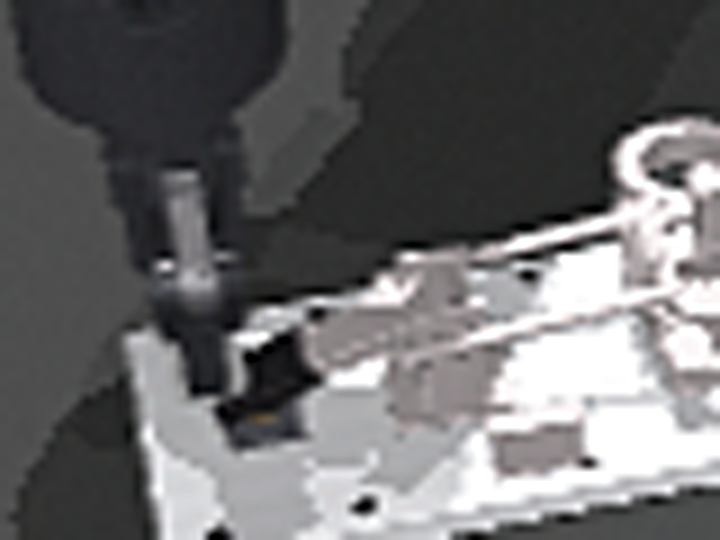

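```bash
python3 -m inch '[[1,[0.01,0,0],0],[1,[0,0,0],0],[1,[0,0,0],0],[1,[0,0,0],0],[1,[0,0,0],0],[1,[0,0,0],0],[1,[0,0,0],0],[1,[0,0,0],0]]' | sed -n 1,4p
python3 -m inch '[[1,[-0.1,0,0],0],[1,[-0.3,0,0],0],[1,[-0.8,0,0],0],[1,[-1,0,0],0],[1,[-1,0,0],0],[1,[-1,0,0],0],[1,[0,0,0],0],[1,[0,0,0],0]]'
python3 -c "
from h import *
st(); pic('scene','s19',(165,150,305,230),5.7);pic('wrist','w19',None,1.5)"
```

```text
time_s: 21.6
position: [0.5767, -0.187, 0.2052]
tool_rot: [[0.001, -0.068, 0.998], [-0.0, 0.998, 0.068], [-1.0, -0.0, 0.001]]
ft_force: [-3.1, 2.8, 13.9]
time_s: 22.27
position: [0.5766, -0.1871, 0.3315]
tool_rot: [[0.003, -0.068, 0.998], [-0.002, 0.998, 0.068], [-1.0, -0.002, 0.003]]
ft_force: [0.2, -0.1, -0.8]
grip_width: -0.0
t 22.27 grasp_f mm [-73.7  -1.1 176.5] F_f [-0.1 -0.2 -0.8] w -0.0 tooly_f [ 1.     0.    -0.002] q [-29.  31.  72.  -0.  77. -33.]
```

View pics/s19.png

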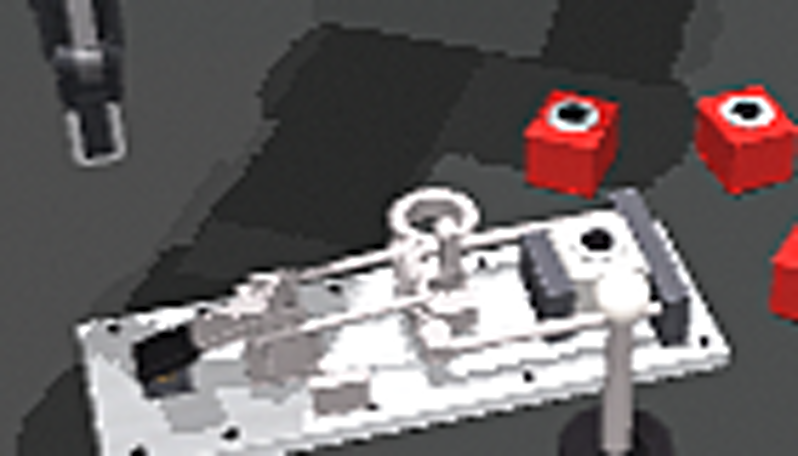

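View pics/w19.png

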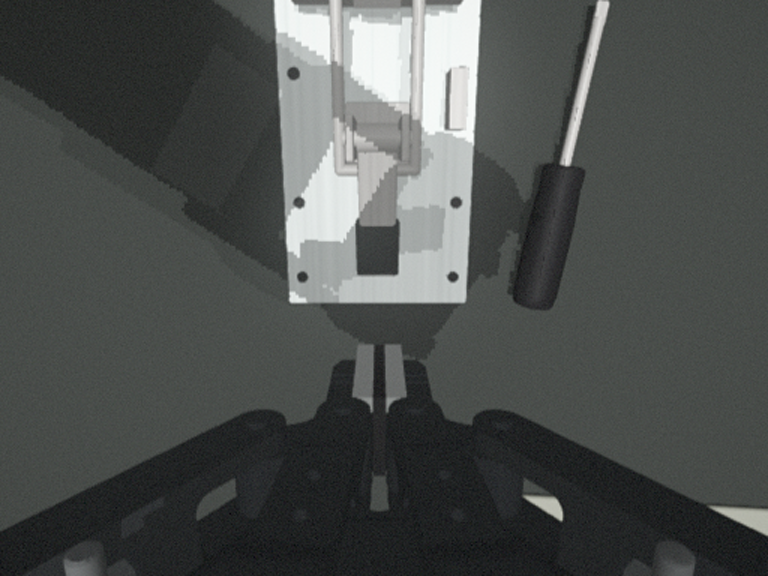

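```bash
python3 -m inch '[[1,[-0.5,1,0],0],[1,[-0.5,1,0],0],[1,[0,1,0],0],[1,[0,1,0],0],[1,[0,0,0],0],[1,[0,0,0],0],[1,[0,0,0],0],[1,[0,0,0],0]]' | sed -n 1,2p
python3 -c "
from h import *
st(); pic('wrist','w20',(150,60,350,260),3)"
```

```text
time_s: 23.03
position: [0.5687, -0.0685, 0.359]
t 23.03 grasp_f mm [ 45.5  -0.6 204. ] F_f [-0.4  0.3  0.1] w -0.2 tooly_f [ 1.    -0.001  0.   ] q [-19.  26.  75.  -0.  79. -23.]
```

View pics/w20.png

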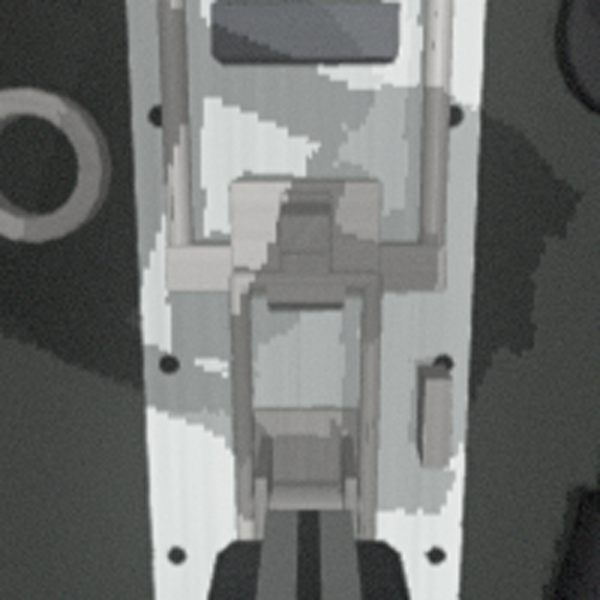

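```bash
python3 -c "
from h import *
import pickle
st(); print(env.close_job())"
```

```text
t 23.08 grasp_f mm [ 45.5  -0.6 204.1] F_f [-0.1  0.4 -0.3] w 0.4 tooly_f [ 1.    -0.001  0.   ] q [-19.  26.  75.  -0.  79. -22.]
the job is handed in; nothing more can be done
None
```

The block is clamped and the job was handed in at 23.1 s; `close_job` gives no verdict, so the result is not confirmed.

- **Hooking:** I gripped the loop by its tab at about 25 N, hooked the bar behind the keeper and drew it snug. The pull was 12–13 N, and the jaw started to slide.
- **Closing:** I swung the lever over with the shut fingertips. Almost no force showed through dead centre, and the lever then ran ahead of the fingers on its own. I felt the stop with the fingertips about 33 mm above the table.
- **Pressing:** I pressed in small steps, reading 6, 9, 10.7 and finally 13.9 N. The last reading is above the 12 N asked but below the 18 N crush limit. I then lifted off.

**Last checks:**
- In the final pictures the bar is behind the keeper, the lever is down on its stop, the jaw looks closed on the block, and the gripper is clear with the wrist force near zero.
- I judged the closed jaw by eye from the scene camera and did not measure it at the end.
- The top and wrist cameras disagreed by about 3.3 mm on the fixture's sideways position. I used the wrist camera's value, and the tab and handle were centred with it.

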